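Stack sample racks on the transport tray and cover them

TASK

Stack the three tube racks squarely, one at a time from the bottom up, on the metal tray: the full rack flat in the tray first, the part-filled rack on top of its caps, the empty rack on top of that; then, from the three look-alike white covers, put the one that fits fully down over the empty rack. Keep the racks upright throughout and do not disturb the roll of labels.

Things in the scene. Friction and masses are not known exactly. Their poses are not given: they have to be found in the camera images.
- rack_full: Loose navy grid rack, 122 (own x) x 58 (own y) x 50 mm high, 2 x 5 cells; long side within 0.25 rad of world x. Origin: centre of its underside, z up. Grip across the 58 mm, on its rigid side walls. Full: ten white tubes fixed in it, their flat red cap tops are 76 mm above the origin. About 0.22 kg.
- rack_part: Loose navy grid rack, 122 (own x) x 58 (own y) x 50 mm high, 2 x 5 cells; long side within 0.25 rad of world x. Origin: centre of its underside, z up. Grip across the 58 mm, on its rigid side walls. Part-filled: six tubes fixed in it, at both ends and the middle, four cells empty; flat red cap tops 76 mm above the origin. About 0.17 kg.
- rack_empty: Loose navy grid rack, 122 (own x) x 58 (own y) x 50 mm high, 2 x 5 cells; long side within 0.25 rad of world x. Origin: centre of its underside, z up. Grip across the 58 mm, on its rigid side walls. No tubes: its highest part is its rim, 50 mm above the origin. About 0.1 kg.
- cover_a: Loose white lid lying skirt down, long side within 0.25 rad of world x: skirt 14 mm deep, plate top 18 mm up; centred on it a grey grip bar 56 (own x) x 14 (own y) mm, top 48 mm up. Origin: centre of the skirt's lower edge, z up. 139 x 75 mm outside, 134 x 70 mm inside. Fully down on a rack its origin is 36 mm above the rack's. 0.07 kg.
- cover_b: Loose white lid lying skirt down, long side within 0.25 rad of world x: skirt 14 mm deep, plate top 18 mm up; centred on it a grey grip bar 56 (own x) x 14 (own y) mm, top 48 mm up. Origin: centre of the skirt's lower edge, z up. 105 x 75 mm outside, 100 x 70 mm inside (shorter than a rack).
- cover_c: Loose white lid lying skirt down, long side within 0.25 rad of world x: skirt 14 mm deep, plate top 18 mm up; centred on it a grey grip bar 56 (own x) x 14 (own y) mm, top 48 mm up. Origin: centre of the skirt's lower edge, z up. 139 x 50 mm outside, 134 x 45 mm inside (narrower than a rack).
- tray: Fixed shallow steel tray, 146 (own x) x 82 (own y) x 12 mm high, inside 138 x 74 mm, inner floor 4 mm above the origin. Origin: centre of its underside, z up; its long side lies within 0.4 rad of world x. A rack fits in lengthwise with 8 mm play each way.
- label_roll: Bystander: roll of paper labels lying flat, 76 mm across, 30 mm high. Origin: centre of its underside.
Mind the look-alikes: they are no part of the job. What is shaped like the rack_part but orange or yellow is not meant. Leave any yellow look-alike of the rack_full alone.

How it is judged:
By the outcome, as a careful person would: the job done as asked, in the order asked, and still so for the second after the job is handed in, with the robot touching nothing.
It also fails if it takes over 144 s, if anything falls off the work surface, if the arm or the gripper's body presses on something with over 40 N, if the wrist force passes 120 N, or if a joint passes its speed limit or range.

ROBOT

A 7-joint arm with a two-finger parallel gripper is mounted at the origin on the work surface. World frame = base frame: x ahead of the robot, y to its left, z up, the work surface at z = 0. Lengths are in m, angles in rad, forces in N, time in s.
With the tool pointing down it reaches from about 0.4 to 0.85 m from the base axis. Payload 10.4 kg.
Tool frame: the origin (TCP) lies between the finger pads; the fingertips stand 8 mm ahead of it and the grasp point (between the pads) lies 11 mm behind it; z points along the fingers, x is the direction in which the jaws open and shut, and the axes are right-handed (so a half turn about z gives the same grasp; the last joint's range is limited). The gripper opens to 87 mm and grips with 3 to 60 N. Pads are 19 mm wide; open, the fingers measure 117 mm over their backs; the gripper's body (75 mm by 190 mm) begins 51 mm behind the grasp point.
Start: joints at [-1.299, 0.332, -0.065, 1.46, 0.022, 1.35, -0.088], TCP at [0.182, 0.598, 0.231] pointing down, gripper open.
Joint ranges: [-2.6, 2.6], [-0.5, 2.12], [-1.47, 1.34], [0.16, 2.42], [-1.27, 4.41], [0.06, 2.06], [-2.6, 2.6]. Speed limits (rad/s): [2.22, 2.22, 2.79, 2.79, 3.14, 3.14, 3.14].

INTERFACE

Orientations are given as a unit quaternion [x, y, z, w].
In Python, from bench import r, viewer gives the robot as it stands.
- The arm moves only by the tool apply_moves, never from a script. Its argument "increments" is a list of rows, each an object with "grip": the closure in counts, from 0 (fully open) to 255 (shut); "xyz": the shift along the tool's x, y, z in mm, a list of three; "rotation": the turn, a rotation vector about the tool's x, y, z in degrees, a list of three. A call has 1 to 5 rows; each row is the pose to reach, as a shift and turn from the pose measured when the call began, along the tool's axes at that moment; what a row does not reach only later rows make up. A row lasts 1/8 s, in which the tool goes at most 62.5 mm and 10.7 degrees, less where a joint would pass 70% of its speed; a pose out of reach is approached as far as the arm can. A call with a gripper value outside its range is refused whole. The fingers move at their own pace and stop on an object; "squeeze" is the grip in N (left out, the last holds). Time passes only in rows, so rows that repeat a pose let the fingers close. It gives the time, the measured TCP pose, the force and the opening at its end, in the units of the state.
- r.read_state(): the state, without advancing time (a new reading comes with each control period).
- viewer.camera(name): name is "scene" or "side" or "wrist"; returns a dict with "img" (400x640x3 uint8, blue, green, red), "range_z" (400x640 float32, m along the optical axis (not along the pixel's ray), 0 where there is no reading), "vertical_fov" (degrees; the focal length in pixels is half the picture's height over the tangent of half this angle, whatever the lens; pixels are square), "cx", "cy" (the principal point, pixels), "D" ([k1, k2, p1, p2, k3] as OpenCV has them; the pictures are not rectified), "rvec" (rotation vector, rad) and "tvec" (3), from world to camera coordinates, as OpenCV has them. Camera axes: x right, y down, z forward; pixel columns grow to the right and rows downward; lengths in m; the calibration is good to about 2 mm. A picture is of the moment at which its call begins.
- r.close_job(): hands the job in, once; it reports no verdict.
The state is a dict: "time": time; "joint_positions": joint angles; "joint_vel": joint speeds; "joint_torque": joint torques, N m; "ee_pos": TCP position; "eef_rot": TCP orientation; "ft_force": force on the tool from outside, world axes, zero at the start; "torque": the same for the moment, N m; "width": finger opening in m.
Only numpy, scipy, OpenCV 4.12 (cv2) and the standard library are available. Lean on these libraries where they do the work, as an engineer would, in place of code of your own. Each camera call takes 0.05 s, during which the arm holds its last target.

## Working session

There is one attempt and no reset: what is moved stays moved. The work goes in short steps, Python scripts to look and compute and a tool call to move; the robot and the scene stay as the last step left them, time stands still between calls to the robot, and variables do not carry over. Pictures are saved under pics/ and viewed, and the job is handed in when it is done.

Besides the shell and the picture viewer there is one more tool, called after "Emit:" as name(argument=value, ...) on one line, values as JSON. apply_moves: Moves the arm, as the interface text tells. Its arguments: {"type":"object","properties":{"increments":{"type":"array","items":{"type":"object","properties":{"grip":{"type":"number"},"xyz":{"type":"array","items":{"type":"number"}},"rotation":{"type":"array","items":{"type":"number"}}}}},"squeeze":{"type":"number"}},"required":["increments"]}

```bash
ls; mkdir -p pics; cat > h.py <<'E'
import numpy as np, cv2
from bench import r, viewer
from scipy.spatial.transform import Rotation as R
def cam(n):
    c=viewer.camera(n); h=c["img"].shape[0]
    f=h/2/np.tan(np.radians(c["vertical_fov"])/2)
    c["K"]=np.array([[f,0,c["cx"]],[0,f,c["cy"]],[0,0,1.]])
    c["Rm"]=cv2.Rodrigues(np.array(c["rvec"],float))[0]; c["t"]=np.array(c["tvec"],float).ravel()
    c["Dd"]=np.array(c["D"],float)
    return c
def norm(c,px): return cv2.undistortPoints(np.array(px,float).reshape(-1,1,2),c["K"],c["Dd"]).reshape(-1,2)
def onplane(c,px,z):
    n=norm(c,px); d=np.c_[n,np.ones(len(n))]@c["Rm"]; o=-c["Rm"].T@c["t"]
    s=(z-o[2])/d[:,2]; return o+d*s[:,None]
def cloud(c):
    h,w=c["range_z"].shape; u,v=np.meshgrid(np.arange(w),np.arange(h))
    n=norm(c,np.c_[u.ravel(),v.ravel()]); z=c["range_z"].ravel()
    p=np.c_[n*z[:,None],z]; p=(p-c["t"])@c["Rm"]; p[z<=0]=np.nan
    return p.reshape(h,w,3)
def proj(c,P): return cv2.projectPoints(np.array(P,float).reshape(-1,1,3),np.array(c["rvec"],float),c["t"],c["K"],c["Dd"])[0].reshape(-1,2)
E
python3 - <<'E'
from h import *
s=r.read_state(); print({k:np.round(v,3) for k,v in s.items()})
for n in ["scene","side","wrist"]:
    c=cam(n); cv2.imwrite(f"pics/{n}0.png",c["img"]); np.save(f"{n}0.npy",c,allow_pickle=True)
    print(n,c["vertical_fov"],c["D"],-c["Rm"].T@c["t"],c["Rm"][2])
E
```

```text
pics
{'time': np.float64(0.0), 'joint_positions': array([-1.299,  0.333, -0.065,  1.461,  0.022,  1.35 , -0.089]), 'joint_vel': array([ 0.002, -0.001, -0.002, -0.   ,  0.   , -0.001,  0.002]), 'joint_torque': array([-2.0000e-03, -6.2325e+01,  2.4000e-02, -3.8991e+01, -6.1000e-02,
        4.0000e-02,  0.0000e+00]), 'ee_pos': array([0.181, 0.598, 0.23 ]), 'eef_rot': array([ 0.803,  0.596, -0.001,  0.   ]), 'ft_force': array([0.504, 0.306, 0.426]), 'torque': array([-0.015, -0.   , -0.03 ]), 'width': np.float64(0.087)}
scene 53.32542924177136 [-0.10034642  0.          0.          0.          0.        ] [ 0.90662349 -0.56975582  0.87947236] [-0.32567962  0.57036582 -0.75406606]
side 48.77365770408834 [-0.10731374  0.          0.          0.          0.        ] [-0.12632296 -0.63840209  1.03804076] [ 0.48672635  0.49271256 -0.72134027]
wrist 62.76535700898423 [-0.00694879  0.          0.          0.          0.        ] [0.10201832 0.62085059 0.38335579] [ 0.28633945 -0.08872729 -0.9540111 ]
```

View pics/scene0.png

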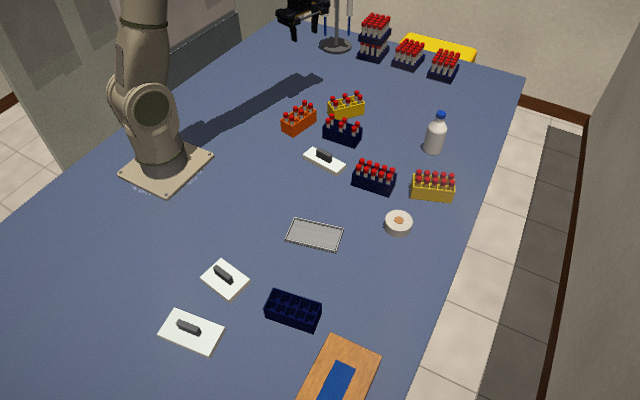

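View pics/side0.png

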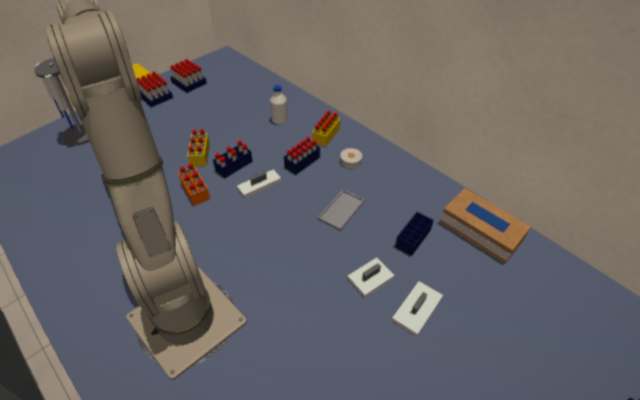

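View pics/wrist0.png

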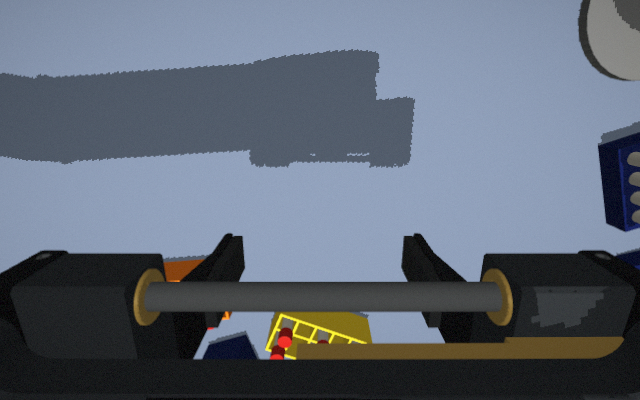

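Candidates (scene px):
- Full: navy (374,177). Not it: yellow (433,186), navy far racks (377,45), (408,54), (443,64).
- Part: navy (342,131). Not it: orange (299,118), yellow (346,105).
- Empty: navy (293,310).
- Covers: (191,331) is large, (225,279) short, (324,160) narrow.

Next I measure them and check with a crop.

```bash
cat > meas.py <<'E'
from h import *
import sys
def rect(P):
    (cx,cy),(w,h),a=cv2.minAreaRect((P[:,:2]*1000).astype(np.float32))
    if w<h: w,h=h,w; a+=90
    a=(a+90)%180-90
    return np.round([cx,cy,w,h,a],1)
E
python3 - <<'E'
from meas import *
for n in ["scene","side"]:
    c=np.load(n+"0.npy",allow_pickle=True).item(); P=cloud(c); im=c["img"].astype(int)
    b,g,rr=im[...,0],im[...,1],im[...,2]
    near=(np.abs(P[...,1])<0.75)&(P[...,0]>0.3)
    # connected comps of things above table
    m=(np.nan_to_num(P[...,2])>0.007)&(P[...,0]>0.25)&(np.abs(P[...,0])<1.0)&(np.abs(P[...,1])<0.75)
    N,l,st,ce=cv2.connectedComponentsWithStats(m.astype(np.uint8),connectivity=4)
    print(n,"table z",np.nanmedian(P[...,2][near]))
    for i in range(1,N):
        if st[i,4]<150: continue
        q=P[l==i]; zt=np.percentile(q[:,2],98)
        col=np.median(im[l==i],axis=0)
        print(np.round(ce[i]),st[i,4],"ztop%.3f"%zt,"rect",rect(q),"col",col)
c=np.load("scene0.npy",allow_pickle=True).item()
cv2.imwrite("pics/crop0.png",cv2.resize(c["img"][80:360,150:470],None,fx=2.1,fy=2.1,interpolation=cv2.INTER_CUBIC))
E
```

```text
scene table z -0.0012208529914827224
[344. 119.] 1581 ztop0.076 rect [418.4 463.  239.5 135.7 -70.3] col [26. 29. 96.]
[299. 118.] 737 ztop0.077 rect [281.  380.3 125.6  62.2  80.6] col [ 10.  49. 123.]
[436. 134.] 704 ztop0.150 rect [7.347e+02 4.790e+02 6.400e+01 4.710e+01 6.000e-01] col [124.  128.5 135. ]
[324. 159.] 594 ztop0.049 rect [448.9 256.9 141.2  53.9  -9. ] col [217.5 233.5 228. ]
[374. 177.] 1123 ztop0.078 rect [628.  242.6 124.   64.6   4.7] col [33. 18. 41.]
[432. 185.] 1163 ztop0.077 rect [794.2 292.4 123.5  65.6  19.3] col [ 46. 103. 135.]
[398. 222.] 581 ztop0.032 rect [753.4 127.2  76.3  71.3 -67.8] col [190. 206. 216.]
[315. 234.] 276 ztop0.015 rect [565.8 -10.9 146.4  85.4  12.7] col [138.  137.5 138. ]
[225. 279.] 1156 ztop0.048 rect [ 441.5 -245.6  109.    76.1   -8.7] col [229. 238. 235.]
[292. 310.] 1513 ztop0.050 rect [ 639.6 -239.6  123.6   60.3    8.9] col [31. 10.  7.]
[191. 332.] 1907 ztop0.047 rect [ 458.8 -395.5  142.2   76.6    9. ] col [224. 233. 229.]
[340. 371.] 3778 ztop0.073 rect [ 811.3 -333.3  156.3  120.8  -87.7] col [ 83. 136. 189.]
side tab
[... 189 characters left out ...]
 95.]
[196. 164.] 1281 ztop0.078 rect [337.5 474.2 349.4  98.6  56.8] col [ 15.  65. 109.]
[232. 159.] 831 ztop0.077 rect [439.2 420.4 126.2 121.9   1.4] col [31. 14. 21.]
[351. 158.] 332 ztop0.033 rect [752.6 124.3  76.7  73.4  49.1] col [140.  156.  172.5]
[258. 182.] 563 ztop0.048 rect [446.2 255.1 141.7  58.9 -11. ] col [154. 166. 168.]
[485. 224.] 3432 ztop0.074 rect [ 809.8 -371.8  232.   129.9  -88.5] col [ 69.   95.5 128. ]
[413. 232.] 936 ztop0.052 rect [ 637.6 -238.4  128.7   60.7    9. ] col [34. 11.  8.]
[370. 276.] 934 ztop0.049 rect [ 440.9 -245.2  108.3   76.5   -8. ] col [180. 196. 195.]
[417. 308.] 1379 ztop0.049 rect [ 456.5 -396.   142.2   75.6    8.9] col [185. 201. 199.]
```

View pics/crop0.png

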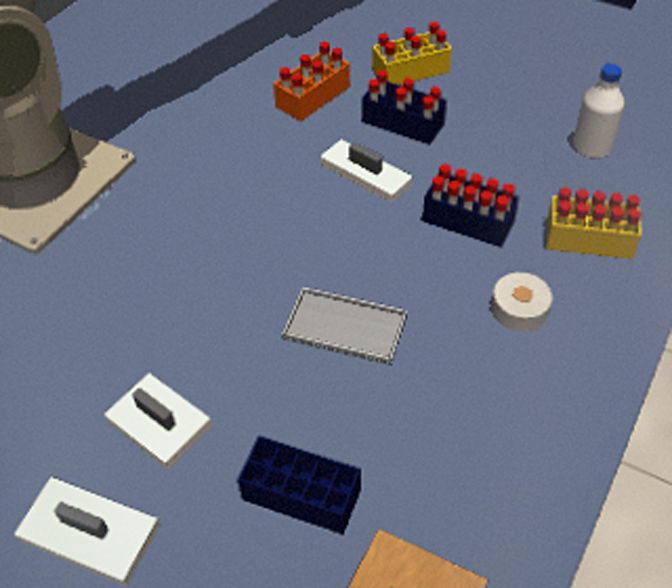

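The crop confirms the choices: navy full (374,177), navy six-tube part (342,131), empty (293,310), large cover (191,331) at 142x76 mm, so cover_a. Next, part-rack isolation and the first move's numbers.

```bash
cat >> h.py <<'E'
def goto(x,y,z,yaw):
    """x,y,z mm TCP target, yaw deg of tool x axis in world (mod 180); prints xyz/rotation in tool axes"""
    s=r.read_state(); p=np.array(s["ee_pos"])*1000; Rt=R.from_quat(s["eef_rot"])
    best=None
    for k in (0,180):
        a=np.radians(yaw+k); X=np.array([np.cos(a),np.sin(a),0]); Z=np.array([0,0,-1.]); 
        T=R.from_matrix(np.c_[X,np.cross(Z,X),Z]); rv=(Rt.inv()*T).as_rotvec(degrees=True)
        if best is None or np.linalg.norm(rv)<np.linalg.norm(best): best=rv
    d=Rt.inv().apply(np.array([x,y,z])-p)
    print("t%.2f"%s["time"],"pos",np.round(p,1),"F",np.round(s["ft_force"],1),"w%.4f"%s["width"],"q7 %.2f"%s["joint_positions"][6]); print("MOVE xyz",np.round(d,1),"rot",np.round(best,1))
E
python3 - <<'E'
from meas import *
for n in ["scene","side"]:
    c=np.load(n+"0.npy",allow_pickle=True).item(); P=cloud(c); im=c["img"].astype(int)
    b,g,rr=im[...,0],im[...,1],im[...,2]
    for name,(x,y) in dict(part=(.44,.415),full=(.628,.243)).items():
        m=(np.hypot(P[...,0]-x,P[...,1]-y)<0.075)&(np.nan_to_num(P[...,2])>0.008)
        navy=m&(b>g*1.3)&(b>rr*1.2); nz=navy&(P[...,2]>.03)
        print(n,name,navy.sum(),rect(P[navy]),rect(P[nz]))
goto(628,243,200,94.7)
E
```

```text
scene part 514 [444.2 394.4 125.2  62.3   2.6] [444.3 394.5 125.4  61.8   3.6]
scene full 564 [628.4 242.8 123.1  64.1   2.8] [628.5 242.8 122.7  63.7   4.4]
side part 458 [440.1 392.7 125.2  66.5   1.9] [439.8 392.8 124.8  66.4   3.3]
side full 363 [625.4 238.9 126.8  63.1   2.6] [618.4 220.7 131.   59.8 -20.4]
t0.15 pos [181.5 597.8 230. ] F [-0.6 -0.3 -0.1] w0.0873 q7 -0.09
MOVE xyz [-209.7  530.3   30.2] rot [ -0.    0.1 -21.6]
```

Emit:
apply_moves(increments=[{"grip": 0, "xyz": [-210, 530, 30], "rotation": [0, 0, -21.6]}, {"grip": 0, "xyz": [-210, 530, 30], "rotation": [0, 0, -21.6]}, {"grip": 0, "xyz": [-210, 530, 30], "rotation": [0, 0, -21.6]}, {"grip": 0, "xyz": [-210, 530, 30], "rotation": [0, 0, -21.6]}, {"grip": 0, "xyz": [-210, 530, 30], "rotation": [0, 0, -21.6]}], squeeze=25)

```text
time: 0.78
ee_pos: [0.4233, 0.4053, 0.2141]
eef_rot: [0.677, 0.736, -0.0, 0.0]
ft_force: [0.8, 1.0, -0.2]
width: 0.0873
```

```bash
python3 - <<'E'
from h import *
goto(628,243,200,94.7)
E
```

```text
t0.78 pos [423.3 405.3 214.1] F [ 0.8  1.  -0.2] w0.0873 q7 0.82
MOVE xyz [-178.5  190.7   14.2] rot [-0.   0.1  0. ]
```

```bash
python3 - <<'E'
from meas import *
c=cam("wrist"); cv2.imwrite("pics/w1.png",c["img"]); np.save("w1.npy",c,allow_pickle=True)
P=cloud(c); im=c["img"].astype(int); b,g,rr=im[...,0],im[...,1],im[...,2]
m=(np.hypot(P[...,0]-.442,P[...,1]-.394)<0.08)&(P[...,2]>0.008)&(P[...,2]<.06)&(b>g*1.3)&(b>rr*1.2)
print(m.sum(),rect(P[m]) if m.sum()>50 else 0); print(proj(c,[[.628,.243,0.05],[.442,.394,.05]]))
E
```

```text
2898 [443.1 392.5 122.9  56.5   1.1]
[[172.56439034 337.45674189]
 [311.5495213  197.44440252]]
```

View pics/w1.png

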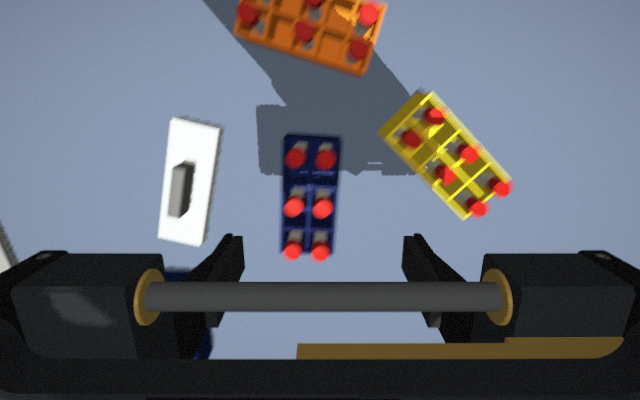

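Emit:
apply_moves(increments=[{"grip": 0, "xyz": [-178.5, 190.5, 14], "rotation": [0, 0, 0]}, {"grip": 0, "xyz": [-178.5, 190.5, 14], "rotation": [0, 0, 0]}, {"grip": 0, "xyz": [-178.5, 190.5, 14], "rotation": [0, 0, 0]}, {"grip": 0, "xyz": [-178.5, 190.5, 14], "rotation": [0, 0, 0]}, {"grip": 0, "xyz": [-178.5, 190.5, 14], "rotation": [0, 0, 0]}])

```text
time: 1.45
ee_pos: [0.6361, 0.229, 0.2002]
eef_rot: [0.683, 0.73, -0.002, 0.004]
ft_force: [-0.6, -0.6, -0.1]
width: 0.0871
```

```bash
python3 - <<'E'
from meas import *
c=cam("wrist"); cv2.imwrite("pics/w2.png",c["img"]); np.save("w2.npy",c,allow_pickle=True)
P=cloud(c); im=c["img"].astype(int); b,g,rr=im[...,0],im[...,1],im[...,2]
m=(np.hypot(P[...,0]-.628,P[...,1]-.243)<0.08)&(P[...,2]>0.008)&(P[...,2]<.06)&(b>g*1.3)&(b>rr*1.2)
print(m.sum(),rect(P[m]) if m.sum()>50 else 0)
goto(628,243,200,94.7)
E
```

```text
2622 [627.6 241.  121.7  57.8   3.9]
t1.50 pos [637.1 227.7 199.9] F [ 0.2 -2.5 -0.3] w0.0870 q7 1.28
MOVE xyz [15.8 -8.  -0.2] rot [ 0.1  0.5 -0.9]
```

View pics/w2.png

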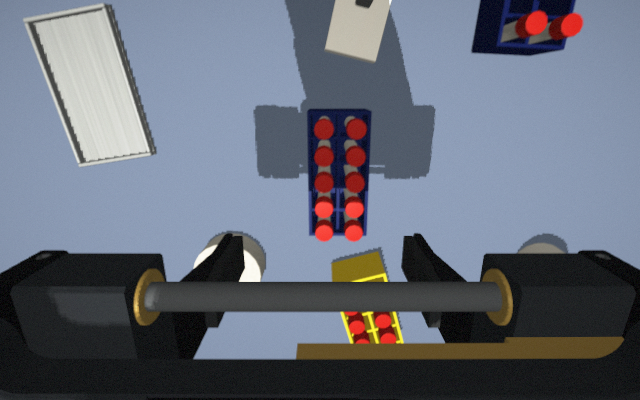

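Emit:
apply_moves(increments=[{"grip": 0, "xyz": [14, -9, 60], "rotation": [0, 0.5, -0.3]}, {"grip": 0, "xyz": [14, -9, 100], "rotation": [0, 0.5, -0.3]}, {"grip": 0, "xyz": [14, -9, 100], "rotation": [0, 0.5, -0.3]}, {"grip": 0, "xyz": [14, -9, 100], "rotation": [0, 0.5, -0.3]}])

```text
time: 2.0
ee_pos: [0.6282, 0.2412, 0.1019]
eef_rot: [0.681, 0.732, 0.002, 0.001]
ft_force: [0.5, 0.1, 0.6]
width: 0.0869
```

```bash
python3 - <<'E'
from h import *
goto(627.6,241,26,94)
E
```

```text
t2.00 pos [628.2 241.2 101.9] F [0.5 0.1 0.6] w0.0869 q7 1.27
MOVE xyz [-0.3 -0.9 75.9] rot [ 0.3 -0.1  0.1]
```

Emit:
apply_moves(increments=[{"grip": 0, "xyz": [-0.3, -0.9, 30], "rotation": [0.3, 0, 0]}, {"grip": 0, "xyz": [-0.3, -0.9, 60], "rotation": [0.3, 0, 0]}, {"grip": 0, "xyz": [-0.3, -0.9, 76], "rotation": [0.3, 0, 0]}, {"grip": 0, "xyz": [-0.3, -0.9, 76], "rotation": [0.3, 0, 0]}, {"grip": 0, "xyz": [-0.3, -0.9, 76], "rotation": [0.3, 0, 0]}])

```text
time: 2.62
ee_pos: [0.6286, 0.2415, 0.0277]
eef_rot: [0.681, 0.732, 0.001, -0.0]
ft_force: [0.5, -0.1, -0.2]
width: 0.087
```

Emit:
apply_moves(increments=[{"grip": 200, "xyz": [0, 0, 0]}, {"grip": 200, "xyz": [0, 0, 0]}, {"grip": 200, "xyz": [0, 0, 0]}, {"grip": 200, "xyz": [0, 0, 0]}, {"grip": 200, "xyz": [0, 0, 0]}], squeeze=25)

```text
$.increments[0]: bad value
```

```bash
python3 - <<'E'
from h import *
goto(628,241,120,94)
E
```

```text
t2.62 pos [628.6 241.5  27.7] F [ 0.5 -0.1 -0.2] w0.0870 q7 1.28
MOVE xyz [ -0.2  -0.5 -92.3] rot [ 0.1 -0.1  0.1]
```

Emit:
apply_moves(increments=[{"grip": 200, "xyz": [0, 0, 1], "rotation": [0, 0, 0]}, {"grip": 200, "xyz": [0, 0, 1], "rotation": [0, 0, 0]}, {"grip": 200, "xyz": [0, 0, 1], "rotation": [0, 0, 0]}, {"grip": 200, "xyz": [0, 0, 1], "rotation": [0, 0, 0]}, {"grip": 200, "xyz": [0, 0, 1], "rotation": [0, 0, 0]}], squeeze=25)

```text
time: 3.25
ee_pos: [0.6287, 0.2416, 0.0269]
eef_rot: [0.681, 0.732, 0.002, -0.0]
ft_force: [-0.5, -0.1, 2.0]
width: 0.0582
```

Emit:
apply_moves(increments=[{"grip": 200, "xyz": [0, 0, -10], "rotation": [0, 0, 0]}, {"grip": 200, "xyz": [0, 0, -40], "rotation": [0, 0, 0]}, {"grip": 200, "xyz": [0, 0, -80], "rotation": [0, 0, 0]}, {"grip": 200, "xyz": [0, 0, -120], "rotation": [0, 0, 0]}, {"grip": 200, "xyz": [0, 0, -120], "rotation": [0, 0, 0]}])

```text
time: 3.88
ee_pos: [0.6304, 0.2418, 0.1513]
eef_rot: [0.681, 0.732, 0.005, 0.001]
ft_force: [-0.3, 0.3, -2.9]
width: 0.0577
```

```bash
python3 - <<'E'
from meas import *
c=cam("wrist"); cv2.imwrite("pics/w3.png",c["img"])
for n in ["scene","side"]:
    k=np.load(n+"0.npy",allow_pickle=True).item(); g=cv2.cvtColor(k["img"],cv2.COLOR_BGR2HSV)
    P=cloud(k); d=np.hypot(P[...,0]-.565,P[...,1]+.011)<.1
    m=(d&(g[...,1]<70)).astype(np.uint8); N,l,st,ce=cv2.connectedComponentsWithStats(m); i=1+np.argmax(st[1:,4])
    px=np.argwhere(l==i)[:,::-1]; hull=cv2.convexHull(px.astype(np.int32)).reshape(-1,2)
    print(n,st[i,4],rect(onplane(k,hull,.012)))
goto(565,-11,140,102.7)
E
```

```text
scene 3298 [570.  -18.2 196.3 195.   29. ]
side 2335 [555.8 -19.4 196.6 195.2  46.2]
t3.92 pos [629.2 241.4 148.8] F [-0.2  0.  -2.8] w0.0581 q7 1.27
MOVE xyz [-247.2  -82.2    7.5] rot [ 0.3 -0.2 -8.6]
```

View pics/w3.png

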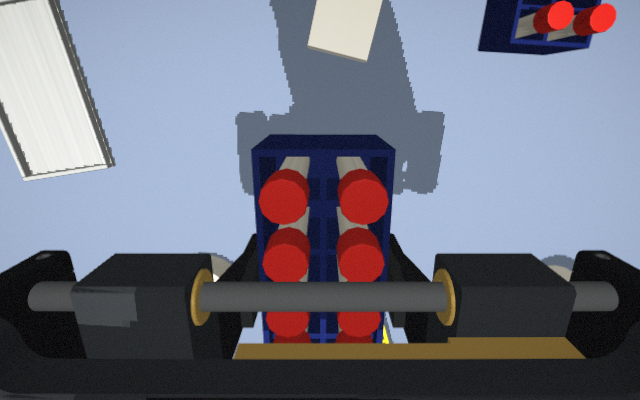

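```bash
python3 - <<'E'
from meas import *
k=np.load("w2.npy",allow_pickle=True).item()
P=onplane(k,[(25,18),(108,5),(157,152),(80,164)],.012); print(np.round(P*1000,1), np.round(P.mean(0)*1000,1)); print(rect(P))
for n,k in [("w2",k)]+[(n,np.load(n+"0.npy",allow_pickle=True).item()) for n in ["scene","side"]]:
    P=cloud(k); im=k["img"].astype(int); d=np.hypot(P[...,0]-.565,P[...,1]+.011)<.1
    sat=im.max(2)-im.min(2)
    if n=="w2":print(im[100,90],im[100,250])
    m=d&(sat<22)&(im.max(2)>60)
    m=cv2.morphologyEx(m.astype(np.uint8),cv2.MORPH_OPEN,np.ones((3,3)))
    N,l,st,ce=cv2.connectedComponentsWithStats(m); i=1+np.argmax(st[1:,4])
    px=np.argwhere(l==i)[:,::-1]; print(n,st[i,4],rect(onplane(k,px,.008)))
E
```

```text
[[503.8 -64.2  12. ]
 [488.1  16.3  12. ]
 [623.9  50.5  12. ]
 [642.4 -33.5  12. ]] [564.5  -7.7  12. ]
[563.8  -6.8 142.1  86.   12.5]
[209 217 215] [180 155 139]
w2 13314 [565.3 -11.1 147.5  89.8  12.6]
scene 1391 [566.2 -12.  147.9  90.7  13. ]
side 1228 [564.5 -12.  169.8 100.2  13. ]
```

Emit:
apply_moves(increments=[{"grip": 200, "xyz": [-62, -21, 5], "rotation": [0, 0, -4]}, {"grip": 200, "xyz": [-124, -41, 5], "rotation": [0, 0, -8.6]}, {"grip": 200, "xyz": [-186, -62, 5], "rotation": [0, 0, -8.6]}, {"grip": 200, "xyz": [-247, -82, 5], "rotation": [0, 0, -8.6]}, {"grip": 200, "xyz": [-247, -82, 5], "rotation": [0, 0, -8.6]}])

```text
time: 4.55
ee_pos: [0.5632, -0.0165, 0.1415]
eef_rot: [0.627, 0.779, 0.001, 0.0]
ft_force: [1.0, 1.5, -1.8]
width: 0.058
```

```bash
python3 - <<'E'
from h import *
goto(566.5,-10.5,70,102.7)
E
```

```text
t4.55 pos [563.2 -16.5 141.5] F [ 1.   1.5 -1.8] w0.0580 q7 1.79
MOVE xyz [ 5.   4.3 71.5] rot [ 0.1 -0.1 -0.4]
```

Emit:
apply_moves(increments=[{"grip": 200, "xyz": [5, 4, 30], "rotation": [0, 0, -0.4]}, {"grip": 200, "xyz": [5, 4, 71], "rotation": [0, 0, -0.4]}, {"grip": 200, "xyz": [5, 4, 71], "rotation": [0, 0, -0.4]}, {"grip": 200, "xyz": [5, 4, 71], "rotation": [0, 0, -0.4]}])

```text
time: 5.05
ee_pos: [0.5667, -0.0103, 0.0714]
eef_rot: [0.624, 0.781, 0.002, 0.0]
ft_force: [-0.2, -0.5, -0.9]
width: 0.0577
```

```bash
python3 - <<'E'
from meas import *
for n in ["scene","wrist"]:
    c=cam(n); cv2.imwrite(f"pics/{n}4.png",c["img"][150:300,240:400].repeat(4,0).repeat(4,1) if n=="scene" else c["img"])
    if n=="wrist":
        P=cloud(c); m=(np.hypot(P[...,0]-.565,P[...,1]+.011)<0.1)&(P[...,2]>0.09)&(P[...,2]<0.105)
        im=c["img"].astype(int); m&=(im[...,0]>1.3*im[...,1])
        print(m.sum(), rect(P[m]))
goto(566.5,-10.5,33,102.7)
E
```

```text
3540 [554.  -14.8  98.2  81.8  13.8]
t5.15 pos [567.3 -10.4  72.2] F [-0.1 -0.1 -1.1] w0.0575 q7 1.81
MOVE xyz [-0.  -1.  39.2] rot [ 0.3 -0.1  0. ]
```

View pics/scene4.png

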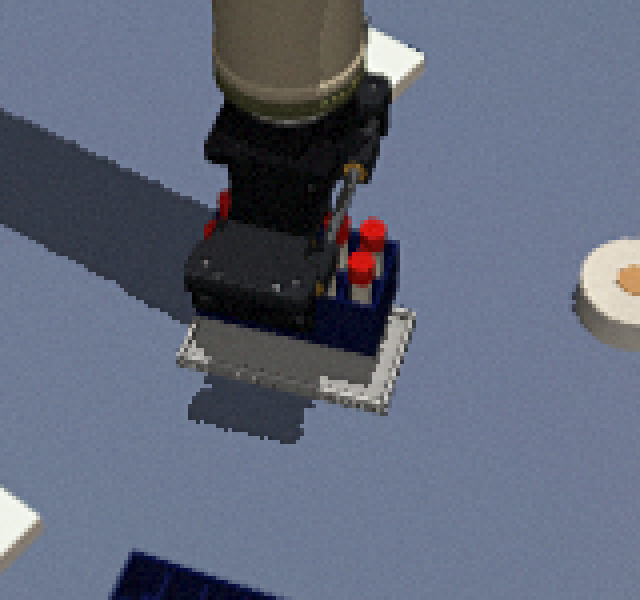

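View pics/wrist4.png

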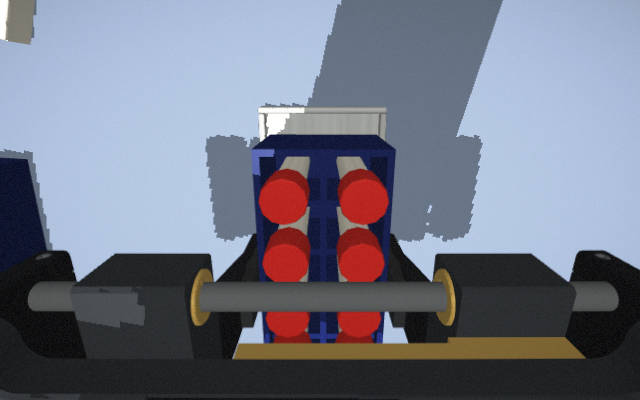

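Emit:
apply_moves(increments=[{"grip": 200, "xyz": [0, -1, 20], "rotation": [0.3, 0, 0]}, {"grip": 200, "xyz": [0, -1, 34], "rotation": [0.3, 0, 0]}, {"grip": 200, "xyz": [0, -1, 39], "rotation": [0.3, 0, 0]}, {"grip": 200, "xyz": [0, -1, 41], "rotation": [0.3, 0, 0]}, {"grip": 200, "xyz": [0, -1, 41], "rotation": [0.3, 0, 0]}])

```text
time: 5.78
ee_pos: [0.5667, -0.0105, 0.0314]
eef_rot: [0.625, 0.781, 0.0, -0.0]
ft_force: [0.0, -0.4, -1.7]
width: 0.0579
```

```bash
python3 - <<'E'
from h import *
goto(566.5,-10.5,31,102.7)
E
```

```text
t5.78 pos [566.7 -10.5  31.4] F [ 0.  -0.4 -1.7] w0.0579 q7 1.82
MOVE xyz [ 0.1 -0.2  0.4] rot [-0.  -0.1 -0. ]
```

Nudge down slightly, release partly, retreat.

Emit:
apply_moves(increments=[{"grip": 200, "xyz": [0, 0, 1], "rotation": [0, 0, 0]}, {"grip": 100, "xyz": [0, 0, 1], "rotation": [0, 0, 0]}, {"grip": 20, "xyz": [0, 0, 0], "rotation": [0, 0, 0]}, {"grip": 20, "xyz": [0, 0, 0], "rotation": [0, 0, 0]}, {"grip": 20, "xyz": [0, 0, 0], "rotation": [0, 0, 0]}])

```text
time: 6.4
ee_pos: [0.5667, -0.0105, 0.0314]
eef_rot: [0.625, 0.781, 0.0, -0.0]
ft_force: [0.1, -0.6, 0.4]
width: 0.0773
```

Emit:
apply_moves(increments=[{"grip": 20, "xyz": [0, 0, -20], "rotation": [0, 0, 0]}, {"grip": 20, "xyz": [0, 0, -60], "rotation": [0, 0, 0]}, {"grip": 20, "xyz": [0, 0, -120], "rotation": [0, 0, 0]}, {"grip": 0, "xyz": [0, 0, -170], "rotation": [0, 0, 0]}, {"grip": 0, "xyz": [0, 0, -170], "rotation": [0, 0, 0]}])

```text
time: 7.02
ee_pos: [0.569, -0.0108, 0.2058]
eef_rot: [0.625, 0.781, 0.003, 0.002]
ft_force: [0.9, -0.2, 0.2]
width: 0.086
```

```bash
cat > wr.py <<'E'
from meas import *
def navy(c,x,y,z0,z1):
    P=cloud(c); im=c["img"].astype(int); b,g,rr=im[...,0],im[...,1],im[...,2]
    m=(np.hypot(P[...,0]-x,P[...,1]-y)<0.09)&(P[...,2]>z0)&(P[...,2]<z1)&(b>g*1.3)&(b>rr*1.2)
    return m.sum(),rect(P[m]) if m.sum()>50 else 0
E
python3 - <<'E'
from wr import *
c=cam("wrist"); cv2.imwrite("pics/w5.png",c["img"]); print(navy(c,.565,-.01,.012,.065))
print(navy(c,.565,-.01,.046,.065))
c=cam("scene"); cv2.imwrite("pics/s5.png",c["img"]);print(navy(c,.565,-.01,.012,.065))
goto(442.6,393,170,92.2)
E
```

```text
(np.int64(2671), array([566.3, -11.8, 122.1,  57.5,  12.5]))
(np.int64(1511), array([566.2, -11.8, 122.1,  57.5,  12.4]))
(np.int64(662), array([566.7, -10.1, 122.6,  61.8,  12.8]))
t7.12 pos [566.8 -10.7 201.4] F [ 0.4 -0.3  0.1] w0.0867 q7 1.78
MOVE xyz [421.1 -32.4  31.9] rot [ 0.  -0.1 10.5]
```

View pics/w5.png

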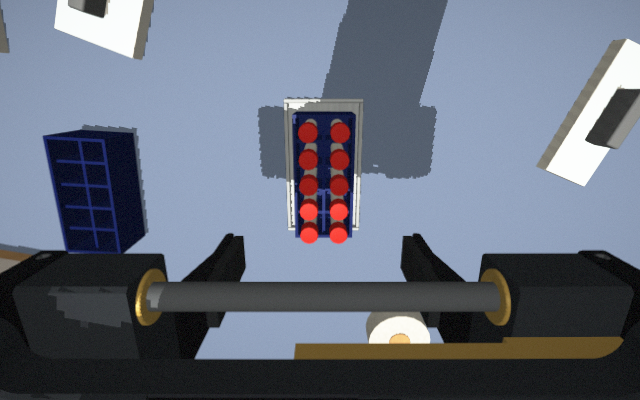

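Emit:
apply_moves(increments=[{"grip": 0, "xyz": [421, -32, 5], "rotation": [0, 0, 10.5]}, {"grip": 0, "xyz": [421, -32, 5], "rotation": [0, 0, 10.5]}, {"grip": 0, "xyz": [421, -32, 5], "rotation": [0, 0, 10.5]}, {"grip": 0, "xyz": [421, -32, 5], "rotation": [0, 0, 10.5]}, {"grip": 0, "xyz": [421, -32, 5], "rotation": [0, 0, 10.5]}])

```text
time: 7.75
ee_pos: [0.4755, 0.2838, 0.1965]
eef_rot: [0.693, 0.721, -0.001, -0.001]
ft_force: [0.9, -0.5, 0.1]
width: 0.0871
```

```bash
python3 - <<'E'
from wr import *
goto(442.6,393,195,92.2)
E
```

```text
t7.75 pos [475.5 283.8 196.5] F [ 0.9 -0.5  0.1] w0.0871 q7 1.00
MOVE xyz [110.3 -28.7   1.5] rot [-0.1 -0.  -0. ]
```

Emit:
apply_moves(increments=[{"grip": 0, "xyz": [60, -15, 1], "rotation": [0, 0, 0]}, {"grip": 0, "xyz": [110, -29, 1], "rotation": [0, 0, 0]}, {"grip": 0, "xyz": [110, -29, 1], "rotation": [0, 0, 0]}, {"grip": 0, "xyz": [110, -29, 1], "rotation": [0, 0, 0]}])

```text
time: 8.25
ee_pos: [0.4422, 0.3916, 0.194]
eef_rot: [0.694, 0.72, -0.002, -0.0]
ft_force: [-0.1, -0.0, -0.5]
width: 0.0871
```

```bash
python3 - <<'E'
from wr import *
c=cam("wrist"); cv2.imwrite("pics/w6.png",c["img"]); print(navy(c,.4426,.393,.01,.06),navy(c,.4426,.393,.04,.06))
goto(442.6,393,100,92.2)
E
```

```text
(np.int64(3699), array([443. , 393.4, 122.4,  58.2,   1.2])) (np.int64(2170), array([443. , 393.4, 122.4,  58.2,   1.2]))
t8.30 pos [442.8 391.  194.4] F [0.4 0.2 1. ] w0.0872 q7 0.81
MOVE xyz [ 2.1  0.2 94.4] rot [-0.1  0.1 -0.1]
```

View pics/w6.png

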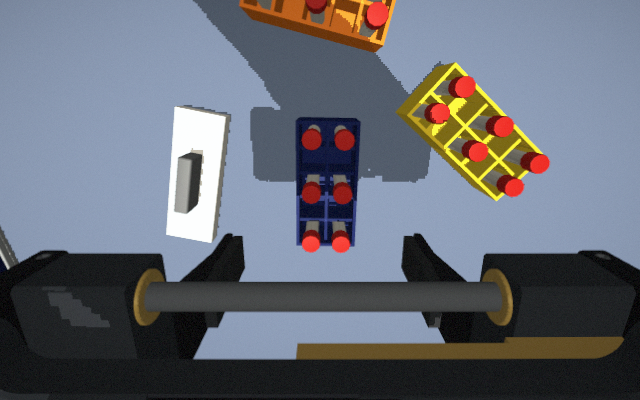

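```bash
python3 - <<'E'
from wr import *
for n in ["wrist","scene"]:
    c=cam(n); P=cloud(c); im=c["img"].astype(int)
    m=(im[...,1]>1.5*im[...,0])&(im[...,2]>1.5*im[...,0])&(P[...,2]>.008)&(P[...,2]<.1)&(abs(P[...,0]-.443)<.1)&(abs(P[...,1]-.45)<.15)
    q=P[m]; print(n,m.sum(),rect(q)); k=abs(q[:,0]-.443)<.025
    if k.sum(): print("min y in finger lane",q[k,1].min())
goto(443,393.4,27,91.2)
E
```

```text
wrist 5864 [407.2 474.3 226.7 119.8 -77.3]
min y in finger lane 0.37456908572728137
scene 550 [412.7 469.7 232.6 121.2 -73. ]
min y in finger lane 0.3686546379313733
t8.40 pos [443.1 391.  195.1] F [ 0.9 -0.4 -0.3] w0.0873 q7 0.81
MOVE xyz [  2.5   0.3 168.1] rot [-0.1  0.   0.9]
```

```bash
python3 - <<'E'
from wr import *
for n in ["wrist","scene"]:
    c=cam(n); P=cloud(c); im=c["img"].astype(int)
    m=(im[...,1]>1.5*im[...,0])&(im[...,1]>.6*im[...,2])&(P[...,2]>.008)&(P[...,2]<.1)&(abs(P[...,0]-.443)<.1)&(abs(P[...,1]-.45)<.15)
    q=P[m]; print(n,m.sum(),rect(q)); k=abs(q[:,0]-.443)<.025
    if k.sum(): print("min y in finger lane",q[k,1].min())
E
```

```text
wrist 5514 [389.7 527.3 123.1  58.9  51.1]
min y in finger lane 0.5157895106618744
scene 450 [391.7 525.9 122.6  65.9  52.5]
min y in finger lane 0.5119998817814218
```

Plenty of room (yellow begins at y≈512). Descend and grip.

Emit:
apply_moves(increments=[{"grip": 0, "xyz": [2.5, 0.3, 60], "rotation": [0, 0, 1]}, {"grip": 0, "xyz": [2.5, 0.3, 110], "rotation": [0, 0, 1]}, {"grip": 0, "xyz": [2.5, 0.3, 145], "rotation": [0, 0, 1]}, {"grip": 0, "xyz": [2.5, 0.3, 168], "rotation": [0, 0, 1]}, {"grip": 0, "xyz": [2.5, 0.3, 168], "rotation": [0, 0, 1]}])

```text
time: 9.12
ee_pos: [0.4423, 0.3926, 0.0259]
eef_rot: [0.701, 0.714, -0.002, -0.0]
ft_force: [0.7, 0.0, 0.3]
width: 0.0872
```

Emit:
apply_moves(increments=[{"grip": 200, "xyz": [0, 0, 0.5], "rotation": [0, 0, 0]}, {"grip": 200, "xyz": [0, 0, 0.5], "rotation": [0, 0, 0]}, {"grip": 200, "xyz": [0, 0, 0.5], "rotation": [0, 0, 0]}, {"grip": 200, "xyz": [0, 0, 0.5], "rotation": [0, 0, 0]}, {"grip": 200, "xyz": [0, 0, 0.5], "rotation": [0, 0, 0]}], squeeze=25)

```text
time: 9.75
ee_pos: [0.4425, 0.3931, 0.0262]
eef_rot: [0.701, 0.714, -0.002, -0.0]
ft_force: [-0.9, 0.8, 5.6]
width: 0.0576
```

```bash
python3 - <<'E'
from wr import *
goto(443,393.4,27,91.2)
E
```

```text
t9.75 pos [442.5 393.1  26.2] F [-0.9  0.8  5.6] w0.0576 q7 0.78
MOVE xyz [ 0.3  0.5 -0.8] rot [-0.2  0.1 -0.1]
```

Emit:
apply_moves(increments=[{"grip": 200, "xyz": [0, 0, -10], "rotation": [0, 0, 0]}, {"grip": 200, "xyz": [0, 0, -50], "rotation": [0, 0, 0]}, {"grip": 200, "xyz": [0, 0, -100], "rotation": [0, 0, 0]}, {"grip": 200, "xyz": [0, 0, -150], "rotation": [0, 0, 0]}, {"grip": 200, "xyz": [0, 0, -150], "rotation": [0, 0, 0]}])

```text
time: 10.38
ee_pos: [0.4446, 0.3946, 0.1809]
eef_rot: [0.701, 0.713, 0.002, -0.0]
ft_force: [0.6, 0.0, -2.2]
width: 0.0578
```

```bash
python3 - <<'E'
from wr import *
goto(566,-11.3,170,102.5)
E
```

```text
t10.38 pos [444.6 394.6 180.9] F [ 0.6  0.  -2.2] w0.0578 q7 0.79
MOVE xyz [-408.1  114.     9.8] rot [  0.1  -0.2 -11.5]
```

Emit:
apply_moves(increments=[{"grip": 200, "xyz": [-50, 14, 0], "rotation": [0, 0, -2.3]}, {"grip": 200, "xyz": [-100, 28, 0], "rotation": [0, 0, -4.6]}, {"grip": 200, "xyz": [-150, 42, 0], "rotation": [0, 0, -7]}, {"grip": 200, "xyz": [-200, 56, 0], "rotation": [0, 0, -9]}, {"grip": 200, "xyz": [-250, 70, 0], "rotation": [0, 0, -11.5]}])

```text
time: 11.0
ee_pos: [0.5187, 0.144, 0.1794]
eef_rot: [0.625, 0.78, 0.001, -0.001]
ft_force: [1.2, 0.6, -2.0]
width: 0.0578
```

```bash
python3 - <<'E'
from wr import *
goto(566,-11.3,170,102.5)
E
```

```text
t11.00 pos [518.7 144.  179.4] F [ 1.2  0.6 -2. ] w0.0578 q7 1.46
MOVE xyz [-161.9   12.3    8.9] rot [ 0.1 -0.1  0.1]
```

Emit:
apply_moves(increments=[{"grip": 200, "xyz": [-50, 4, 0], "rotation": [0, 0, 0]}, {"grip": 200, "xyz": [-105, 8, 0], "rotation": [0, 0, 0]}, {"grip": 200, "xyz": [-162, 12, 0], "rotation": [0, 0, 0]}, {"grip": 200, "xyz": [-162, 12, 0], "rotation": [0, 0, 0]}, {"grip": 200, "xyz": [-162, 12, 0], "rotation": [0, 0, 0]}])

```text
time: 11.62
ee_pos: [0.5651, -0.0111, 0.1781]
eef_rot: [0.625, 0.78, 0.001, -0.001]
ft_force: [1.1, 0.2, -1.6]
width: 0.0577
```

```bash
python3 - <<'E'
from wr import *
goto(566,-11.3,125,102.5)
E
```

```text
t11.62 pos [565.1 -11.1 178.1] F [ 1.1  0.2 -1.6] w0.0577 q7 1.78
MOVE xyz [-0.6  0.9 53.1] rot [-0.  -0.2  0.1]
```

Emit:
apply_moves(increments=[{"grip": 200, "xyz": [-0.5, 0.9, 20], "rotation": [0, -0.2, 0]}, {"grip": 200, "xyz": [-0.5, 0.9, 40], "rotation": [0, -0.2, 0]}, {"grip": 200, "xyz": [-0.5, 0.9, 58], "rotation": [0, -0.2, 0]}, {"grip": 200, "xyz": [-0.5, 0.9, 58], "rotation": [0, -0.2, 0]}, {"grip": 200, "xyz": [-0.5, 0.9, 58], "rotation": [0, -0.2, 0]}])

```text
time: 12.25
ee_pos: [0.5663, -0.0109, 0.1206]
eef_rot: [0.625, 0.781, -0.0, 0.0]
ft_force: [-0.7, -0.2, -1.2]
width: 0.0577
```

```bash
python3 - <<'E'
from wr import *
for n in ["scene","side"]:
    c=cam(n); u,v=proj(c,[[.566,-.011,.1]])[0].astype(int); cv2.imwrite(f"pics/{n}7.png",cv2.resize(c["img"][v-70:v+70,u-70:u+70],None,fx=4,fy=4,interpolation=cv2.INTER_CUBIC))
goto(566,-11.3,107,102.5)
E
```

```text
t12.35 pos [566.5 -11.1 120.9] F [ 0.6  0.4 -1.7] w0.0576 q7 1.79
MOVE xyz [-0.1 -0.6 13.9] rot [0.1 0.  0.1]
```

View pics/scene7.png

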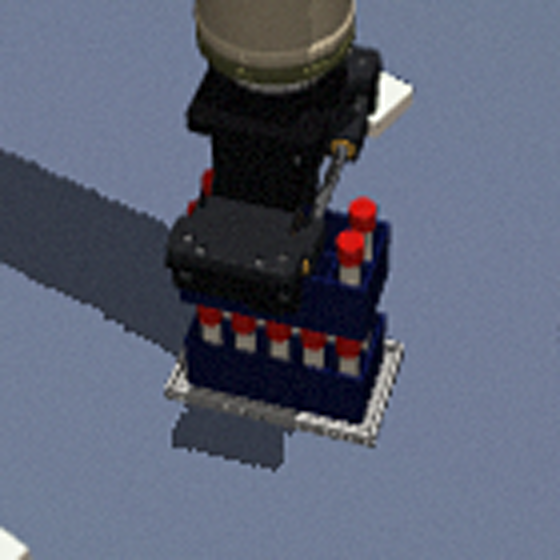

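View pics/side7.png

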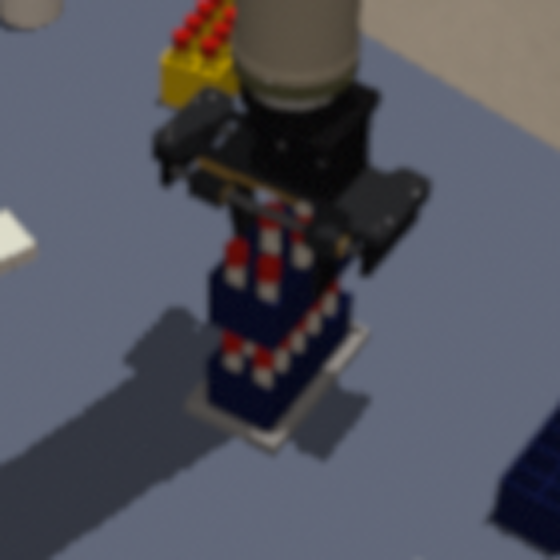

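Well aligned. Lower the last 14 mm gently.

Emit:
apply_moves(increments=[{"grip": 200, "xyz": [0, -0.5, 7], "rotation": [0, 0, 0]}, {"grip": 200, "xyz": [0, -0.5, 11], "rotation": [0, 0, 0]}, {"grip": 200, "xyz": [0, -0.5, 13], "rotation": [0, 0, 0]}, {"grip": 200, "xyz": [0, -0.5, 14], "rotation": [0, 0, 0]}, {"grip": 200, "xyz": [0, -0.5, 14.5], "rotation": [0, 0, 0]}])

```text
time: 12.98
ee_pos: [0.5661, -0.0112, 0.1064]
eef_rot: [0.625, 0.78, 0.0, 0.0]
ft_force: [-0.3, -1.2, -2.2]
width: 0.0577
```

```bash
python3 - <<'E'
from wr import *
goto(566,-11.3,106,102.5)
E
```

```text
t12.97 pos [566.1 -11.2 106.4] F [-0.3 -1.2 -2.2] w0.0577 q7 1.80
MOVE xyz [-0.1 -0.1  0.4] rot [0.1 0.  0.1]
```

Emit:
apply_moves(increments=[{"grip": 200, "xyz": [0, 0, 1], "rotation": [0, 0, 0]}, {"grip": 200, "xyz": [0, 0, 1], "rotation": [0, 0, 0]}, {"grip": 120, "xyz": [0, 0, 0.5], "rotation": [0, 0, 0]}, {"grip": 20, "xyz": [0, 0, 0], "rotation": [0, 0, 0]}, {"grip": 20, "xyz": [0, 0, 0], "rotation": [0, 0, 0]}])

```text
time: 13.6
ee_pos: [0.5663, -0.0112, 0.1065]
eef_rot: [0.625, 0.78, 0.0, 0.001]
ft_force: [0.5, -0.2, 0.6]
width: 0.0704
```

Emit:
apply_moves(increments=[{"grip": 20, "xyz": [0, 0, -5], "rotation": [0, 0, 0]}, {"grip": 20, "xyz": [0, 0, -40], "rotation": [0, 0, 0]}, {"grip": 20, "xyz": [0, 0, -90], "rotation": [0, 0, 0]}, {"grip": 0, "xyz": [0, 0, -140], "rotation": [0, 0, 0]}, {"grip": 0, "xyz": [0, 0, -140], "rotation": [0, 0, 0]}])

```text
time: 14.22
ee_pos: [0.5681, -0.0113, 0.2512]
eef_rot: [0.625, 0.78, 0.003, 0.003]
ft_force: [-0.0, 0.2, -0.6]
width: 0.0864
```

```bash
python3 - <<'E'
from wr import *
c=cam("wrist"); cv2.imwrite("pics/w8.png",c["img"]); print(navy(c,.565,-.01,.115,.145),navy(c,.639,-.239,.035,.06))
goto(638,-239,200,99)
E
```

```text
(np.int64(2880), array([566.5, -12.4, 122.2,  58.2,  12.6])) (np.int64(3813), array([ 638.5, -240.4,  122.1,   60.7,    9.3]))
t14.28 pos [567.  -11.2 248.6] F [ 0.1 -0.3 -0.4] w0.0864 q7 1.77
MOVE xyz [-237.8   19.3   48.8] rot [0.3 0.  3.6]
```

View pics/w8.png

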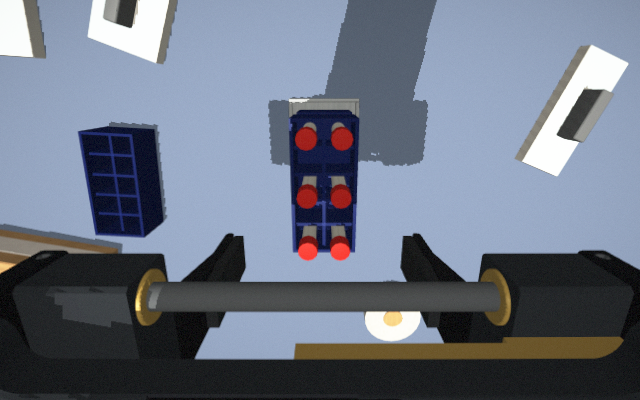

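Emit:
apply_moves(increments=[{"grip": 0, "xyz": [-60, 5, 10], "rotation": [0, 0, 3.6]}, {"grip": 0, "xyz": [-120, 10, 20], "rotation": [0, 0, 3.6]}, {"grip": 0, "xyz": [-180, 15, 40], "rotation": [0, 0, 3.6]}, {"grip": 0, "xyz": [-239, 19, 55], "rotation": [0, 0, 3.6]}, {"grip": 0, "xyz": [-239, 19, 55], "rotation": [0, 0, 3.6]}])

```text
time: 14.9
ee_pos: [0.6355, -0.246, 0.1898]
eef_rot: [0.652, 0.758, -0.001, 0.0]
ft_force: [-0.7, -0.5, -1.0]
width: 0.087
```

Emit:
apply_moves(increments=[{"grip": 0, "xyz": [0, 0, 0], "rotation": [0, 0, 0]}])

```text
time: 15.02
ee_pos: [0.6354, -0.2453, 0.1886]
eef_rot: [0.652, 0.758, -0.001, -0.001]
ft_force: [0.6, 0.3, 0.9]
width: 0.0868
```

```bash
python3 - <<'E'
from wr import *
c=cam("wrist"); cv2.imwrite("pics/w9.png",c["img"]); print(navy(c,.639,-.239,.01,.06),navy(c,.639,-.239,.045,.06))
goto(638.5,-240.5,27,99)
E
```

```text
(np.int64(5357), array([ 639.2, -241. ,  122.2,   58.2,    9.3])) (np.int64(1384), array([ 639.2, -241. ,  122.2,   58.2,    9.3]))
t15.07 pos [ 634.9 -245.7  188.5] F [-1.  -0.3  0.6] w0.0869 q7 2.14
MOVE xyz [  4.7   4.9 161.4] rot [-0.2  0.  -0.4]
```

View pics/w9.png

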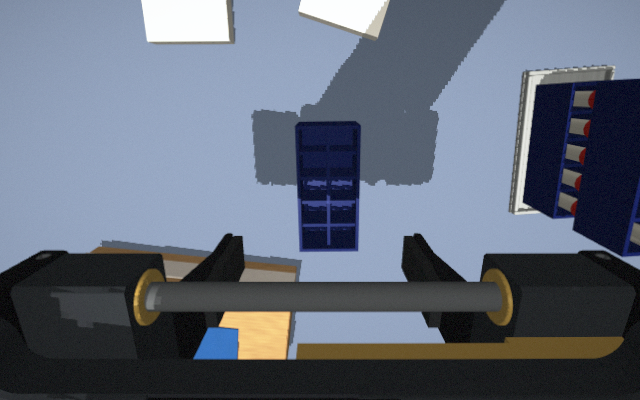

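Emit:
apply_moves(increments=[{"grip": 0, "xyz": [4.6, 5.4, 50], "rotation": [-0.2, 0, -0.7]}, {"grip": 0, "xyz": [4.6, 5.4, 100], "rotation": [-0.2, 0, -0.7]}, {"grip": 0, "xyz": [4.6, 5.4, 140], "rotation": [-0.2, 0, -0.7]}, {"grip": 0, "xyz": [4.6, 5.4, 161], "rotation": [-0.2, 0, -0.7]}, {"grip": 0, "xyz": [4.6, 5.4, 161], "rotation": [-0.2, 0, -0.7]}])

```text
time: 15.7
ee_pos: [0.6386, -0.2395, 0.0268]
eef_rot: [0.647, 0.762, -0.0, -0.001]
ft_force: [0.5, -0.5, 0.8]
width: 0.0873
```

Emit:
apply_moves(increments=[{"grip": 200, "xyz": [0, 0, 0], "rotation": [0, 0, 0]}, {"grip": 200, "xyz": [0, 0, 0], "rotation": [0, 0, 0]}, {"grip": 200, "xyz": [0, 0, 0], "rotation": [0, 0, 0]}, {"grip": 200, "xyz": [0, 0, 0], "rotation": [0, 0, 0]}, {"grip": 200, "xyz": [0, 0, 0], "rotation": [0, 0, 0]}], squeeze=20)

```text
time: 16.32
ee_pos: [0.6389, -0.2396, 0.0273]
eef_rot: [0.647, 0.762, -0.0, -0.0]
ft_force: [-1.9, 1.0, 4.8]
width: 0.0579
```

```bash
python3 - <<'E'
from wr import *
goto(639,-240.7,27,99.3)
E
```

```text
t16.32 pos [ 638.9 -239.6   27.3] F [-1.9  1.   4.8] w0.0579 q7 2.18
MOVE xyz [-1.1 -0.1  0.3] rot [-0. -0.  0.]
```

Emit:
apply_moves(increments=[{"grip": 200, "xyz": [0, 0, -10], "rotation": [0, 0, 0]}, {"grip": 200, "xyz": [0, 0, -60], "rotation": [0, 0, 0]}, {"grip": 200, "xyz": [0, 0, -120], "rotation": [0, 0, 0]}, {"grip": 200, "xyz": [0, 0, -170], "rotation": [0, 0, 0]}, {"grip": 200, "xyz": [0, 0, -210], "rotation": [0, 0, 0]}])

```text
time: 16.95
ee_pos: [0.6391, -0.2398, 0.2404]
eef_rot: [0.647, 0.762, 0.0, 0.001]
ft_force: [1.1, -1.3, -1.0]
width: 0.058
```

```bash
python3 - <<'E'
from wr import *
goto(566.4,-11.6,230,102.6)
E
```

```text
t16.95 pos [ 639.1 -239.8  240.4] F [ 1.1 -1.3 -1. ] w0.0580 q7 2.14
MOVE xyz [237.  -34.8  10.1] rot [ 0.1  0.  -3.3]
```

Emit:
apply_moves(increments=[{"grip": 200, "xyz": [55, -8, 0], "rotation": [0, 0, -1]}, {"grip": 200, "xyz": [115, -17, 0], "rotation": [0, 0, -2]}, {"grip": 200, "xyz": [175, -26, 0], "rotation": [0, 0, -3.3]}, {"grip": 200, "xyz": [237, -35, 0], "rotation": [0, 0, -3.3]}, {"grip": 200, "xyz": [237, -35, 0], "rotation": [0, 0, -3.3]}])

```text
time: 17.58
ee_pos: [0.5651, -0.0056, 0.2407]
eef_rot: [0.622, 0.783, 0.001, -0.0]
ft_force: [-0.6, -0.6, -1.0]
width: 0.0577
```

```bash
python3 - <<'E'
from wr import *
goto(566.4,-11.6,195,102.6)
E
```

```text
t17.57 pos [565.1  -5.6 240.7] F [-0.6 -0.6 -1. ] w0.0577 q7 1.77
MOVE xyz [-6.2 -0.1 45.7] rot [ 0.1 -0.1  0.5]
```

Emit:
apply_moves(increments=[{"grip": 200, "xyz": [-6.2, 0, 5], "rotation": [0, 0, 0.5]}, {"grip": 200, "xyz": [-6.2, 0, 25], "rotation": [0, 0, 0.5]}, {"grip": 200, "xyz": [-6.2, 0, 45], "rotation": [0, 0, 0.5]}, {"grip": 200, "xyz": [-6.2, 0, 45], "rotation": [0, 0, 0.5]}, {"grip": 200, "xyz": [-6.2, 0, 45], "rotation": [0, 0, 0.5]}])

```text
time: 18.2
ee_pos: [0.567, -0.0126, 0.1964]
eef_rot: [0.626, 0.78, 0.001, 0.0]
ft_force: [-0.2, 0.5, -1.1]
width: 0.058
```

```bash
python3 - <<'E'
from wr import *
for n in ["scene","side"]:
    c=cam(n); u,v=proj(c,[[.566,-.011,.13]])[0].astype(int); cv2.imwrite(f"pics/{n}10.png",cv2.resize(c["img"][v-70:v+70,u-70:u+70],None,fx=4,fy=4,interpolation=cv2.INTER_CUBIC))
goto(566.4,-11.6,183.3,102.6)
E
```

```text
t18.30 pos [567.1 -12.1 196.7] F [-0.3  0.2 -1.3] w0.0577 q7 1.79
MOVE xyz [ 0.6 -0.6 13.4] rot [ 0.2 -0.1 -0.1]
```

View pics/scene10.png

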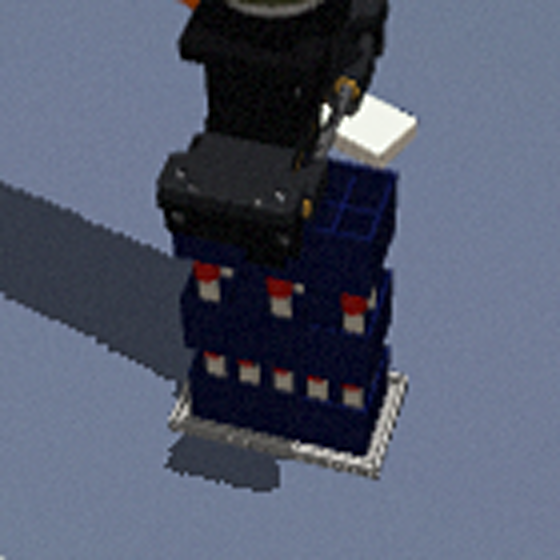

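View pics/side10.png

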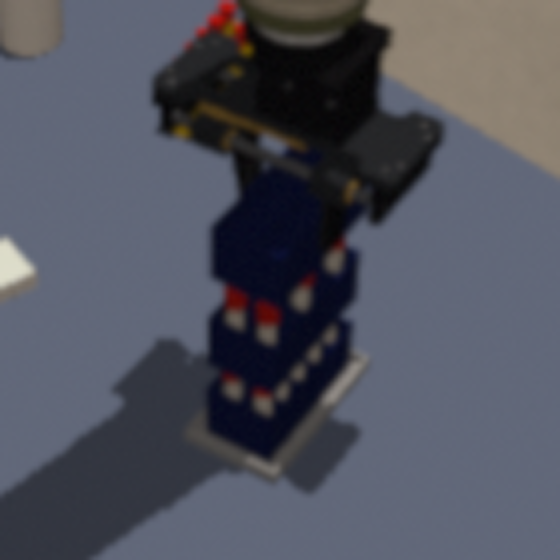

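Aligned above the part rack's caps. Lower.

Emit:
apply_moves(increments=[{"grip": 200, "xyz": [0.6, -0.6, 6], "rotation": [0.2, 0, 0]}, {"grip": 200, "xyz": [0.6, -0.6, 10], "rotation": [0.2, 0, 0]}, {"grip": 200, "xyz": [0.6, -0.6, 12.5], "rotation": [0.2, 0, 0]}, {"grip": 200, "xyz": [0.6, -0.6, 14], "rotation": [0.2, 0, 0]}, {"grip": 200, "xyz": [0.6, -0.6, 14], "rotation": [0.2, 0, 0]}])

```text
time: 18.92
ee_pos: [0.5666, -0.0117, 0.1833]
eef_rot: [0.626, 0.78, 0.0, -0.0]
ft_force: [-3.2, -0.4, 5.9]
width: 0.0576
```

```bash
python3 - <<'E'
from wr import *
goto(566.4,-11.6,183.3,102.6)
E
```

```text
t18.93 pos [566.6 -11.7 183.3] F [-3.2 -0.4  5.9] w0.0576 q7 1.79
MOVE xyz [ 0.2 -0.1 -0. ] rot [ 0.  -0.1 -0.1]
```

Contact felt (+5.9 N). Release and rise.

Emit:
apply_moves(increments=[{"grip": 200, "xyz": [0, 0, 0.5], "rotation": [0, 0, 0]}, {"grip": 120, "xyz": [0, 0, 0], "rotation": [0, 0, 0]}, {"grip": 20, "xyz": [0, 0, 0], "rotation": [0, 0, 0]}, {"grip": 20, "xyz": [0, 0, 0], "rotation": [0, 0, 0]}, {"grip": 20, "xyz": [0, 0, 0], "rotation": [0, 0, 0]}])

```text
time: 19.55
ee_pos: [0.5666, -0.0117, 0.1832]
eef_rot: [0.626, 0.78, 0.0, -0.0]
ft_force: [-0.3, -0.6, -1.4]
width: 0.0768
```

Emit:
apply_moves(increments=[{"grip": 20, "xyz": [0, 0, -5], "rotation": [0, 0, 0]}, {"grip": 20, "xyz": [0, 0, -40], "rotation": [0, 0, 0]}, {"grip": 20, "xyz": [0, 0, -90], "rotation": [0, 0, 0]}, {"grip": 0, "xyz": [0, 0, -130], "rotation": [0, 0, 0]}, {"grip": 0, "xyz": [0, 0, -130], "rotation": [0, 0, 0]}])

```text
time: 20.18
ee_pos: [0.5679, -0.012, 0.3169]
eef_rot: [0.626, 0.78, 0.003, 0.002]
ft_force: [0.9, -0.9, -1.3]
width: 0.0862
```

```bash
python3 - <<'E'
from wr import *
c=cam("wrist"); cv2.imwrite("pics/w11.png",c["img"]); print(navy(c,.565,-.01,.19,.22))
c=cam("scene"); print(navy(c,.565,-.01,.195,.22))
goto(520,-200,300,99)
E
```

```text
(np.int64(4058), array([567. , -12.9, 122.3,  58.1,  12.5]))
(np.int64(630), array([566.9, -10.8, 123. ,  62.9,  12.7]))
t20.27 pos [566.6 -11.8 313.2] F [-0.5  0.8  0. ] w0.0867 q7 1.77
MOVE xyz [-173.6  -86.4   13. ] rot [ 0.  -0.1  3.5]
```

View pics/w11.png

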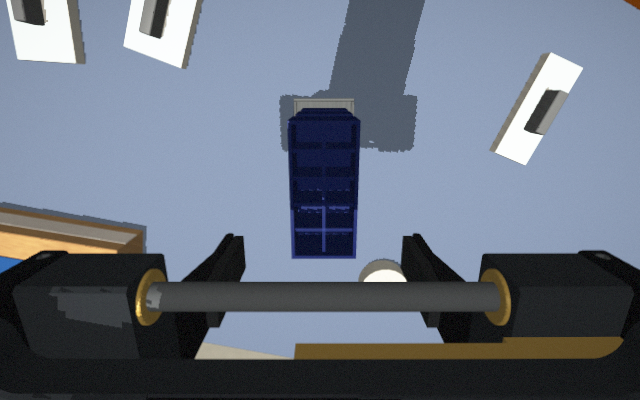

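Emit:
apply_moves(increments=[{"grip": 0, "xyz": [-35, -17, 5], "rotation": [0, 0, 10]}, {"grip": 0, "xyz": [-70, -35, 10], "rotation": [0, 0, 20]}, {"grip": 0, "xyz": [-105, -52, 10], "rotation": [0, 0, 30]}, {"grip": 0, "xyz": [-140, -69, 10], "rotation": [0, 0, 40]}, {"grip": 0, "xyz": [-174, -86, 10], "rotation": [0, 0, 50]}])

```text
time: 20.9
ee_pos: [0.5195, -0.2014, 0.3017]
eef_rot: [0.898, 0.44, -0.0, -0.001]
ft_force: [-0.1, -0.5, -0.1]
width: 0.087
```

```bash
python3 - <<'E'
from wr import *
goto(457.5,-396,250,-31)
E
```

```text
t20.90 pos [ 519.5 -201.4  301.7] F [-0.1 -0.5 -0.1] w0.0870 q7 1.26
MOVE xyz [-191.8   70.4   51.5] rot [-0.1  0.1 83.2]
```

Emit:
apply_moves(increments=[{"grip": 0, "xyz": [-38, 14, 10], "rotation": [0, 0, 10]}, {"grip": 0, "xyz": [-76, 28, 20], "rotation": [0, 0, 20]}, {"grip": 0, "xyz": [-115, 42, 30], "rotation": [0, 0, 30]}, {"grip": 0, "xyz": [-153, 56, 40], "rotation": [0, 0, 40]}, {"grip": 0, "xyz": [-192, 70, 50], "rotation": [0, 0, 50]}])

```text
time: 21.52
ee_pos: [0.4562, -0.3966, 0.2499]
eef_rot: [1.0, 0.016, -0.002, -0.001]
ft_force: [0.3, 0.7, -0.4]
width: 0.0873
```

Emit:
apply_moves(increments=[{"grip": 0, "xyz": [0, 0, 0], "rotation": [0, 0, 10]}, {"grip": 0, "xyz": [0, 0, 0], "rotation": [0, 0, 20]}, {"grip": 0, "xyz": [0, 0, 0], "rotation": [0, 0, 30]}, {"grip": 0, "xyz": [0, 0, 0], "rotation": [0, 0, 40]}, {"grip": 0, "xyz": [0, 0, 0], "rotation": [0, 0, 50]}])

```text
time: 22.15
ee_pos: [0.4556, -0.3962, 0.2485]
eef_rot: [0.912, -0.41, -0.003, -0.001]
ft_force: [0.0, 0.6, -0.1]
width: 0.0873
```

```bash
python3 - <<'E'
from wr import *
goto(457.5,-396,200,99)
E
```

```text
t22.15 pos [ 455.6 -396.2  248.5] F [ 0.   0.6 -0.1] w0.0873 q7 0.01
MOVE xyz [ 1.4 -1.6 48.5] rot [ 0.2  0.3 32.5]
```

Emit:
apply_moves(increments=[{"grip": 0, "xyz": [1, -1.6, 20], "rotation": [0, 0, 10]}, {"grip": 0, "xyz": [1, -1.6, 48], "rotation": [0, 0, 20]}, {"grip": 0, "xyz": [1, -1.6, 48], "rotation": [0.2, 0.3, 32.5]}, {"grip": 0, "xyz": [1, -1.6, 48], "rotation": [0.2, 0.3, 32.5]}, {"grip": 0, "xyz": [1, -1.6, 48], "rotation": [0.2, 0.3, 32.5]}])

```text
time: 22.78
ee_pos: [0.4572, -0.3956, 0.2003]
eef_rot: [0.762, -0.648, -0.0, -0.0]
ft_force: [0.0, 0.2, -0.0]
width: 0.0868
```

```bash
python3 - <<'E'
from wr import *
c=cam("wrist"); cv2.imwrite("pics/w12.png",c["img"])
P=cloud(c); d=np.hypot(P[...,0]-.4575,P[...,1]+.396)<.1
pl=d&(P[...,2]>.012)&(P[...,2]<.024)&(c["img"].min(2)>120); print("plate",pl.sum(),rect(P[pl]),np.median(P[pl][:,2]))
ba=d&(P[...,2]>.030)&(P[...,2]<.056)&(c["img"].max(2)<120); print("bar",ba.sum(),rect(P[ba]), np.percentile(P[ba][:,2],[50,95]))
top=d&(P[...,2]>.044)&(P[...,2]<.056)&(c["img"].max(2)<130);print("bartop",top.sum(),rect(P[top]))
goto(457.5,-396,100,99)
E
```

```text
plate 8239 [ 457.6 -397.3  138.7   74.8    8.7] 0.017418005720264005
bar 554 [ 457.9 -397.4   55.4   13.5    9. ] [0.04718681 0.04835865]
bartop 570 [ 457.7 -397.5   55.9   13.3    8.9]
t22.82 pos [ 457.2 -395.7  200.5] F [-0.9 -0.3  0.1] w0.0866 q7 -0.49
MOVE xyz [  0.4  -0.2 100.5] rot [-0.   0.   0.2]
```

View pics/w12.png

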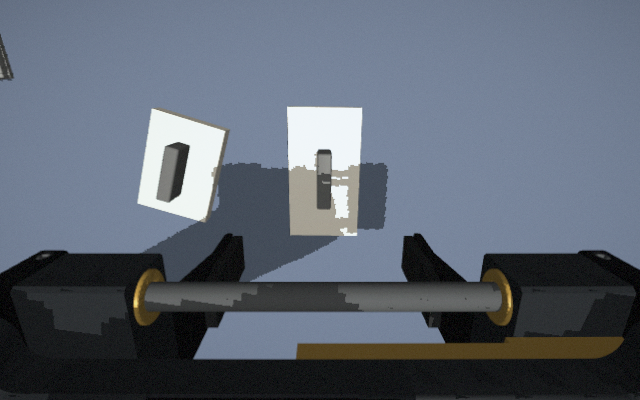

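Emit:
apply_moves(increments=[{"grip": 0, "xyz": [1, -0.5, 50], "rotation": [0, 0, 0.2]}, {"grip": 0, "xyz": [1, -0.5, 100], "rotation": [0, 0, 0.2]}, {"grip": 0, "xyz": [1, -0.5, 145], "rotation": [0, 0, 0.2]}, {"grip": 0, "xyz": [1, -0.5, 165], "rotation": [0, 0, 0.2]}, {"grip": 0, "xyz": [1, -0.5, 165], "rotation": [0, 0, 0.2]}])

```text
time: 23.45
ee_pos: [0.4576, -0.3964, 0.0352]
eef_rot: [0.761, -0.649, -0.001, -0.0]
ft_force: [-0.2, -0.5, 0.2]
width: 0.0869
```

```bash
python3 - <<'E'
from wr import *
goto(457.7,-396.5,29.5,98.9)
E
```

```text
t23.45 pos [ 457.6 -396.4   35.2] F [-0.2 -0.5  0.2] w0.0869 q7 -0.38
MOVE xyz [ 0.1 -0.1  5.7] rot [0.  0.1 0.2]
```

Emit:
apply_moves(increments=[{"grip": 0, "xyz": [0, 0, 5.5], "rotation": [0, 0, 0]}, {"grip": 255, "xyz": [0, 0, 5.5], "rotation": [0, 0, 0]}, {"grip": 255, "xyz": [0, 0, 5.5], "rotation": [0, 0, 0]}, {"grip": 255, "xyz": [0, 0, 5.5], "rotation": [0, 0, 0]}, {"grip": 255, "xyz": [0, 0, 5.5], "rotation": [0, 0, 0]}], squeeze=15)

```text
time: 24.08
ee_pos: [0.4577, -0.3964, 0.0299]
eef_rot: [0.761, -0.649, -0.001, -0.0]
ft_force: [-0.2, 0.6, -0.2]
width: 0.0547
```

Emit:
apply_moves(increments=[{"grip": 255, "xyz": [0, 0, 0], "rotation": [0, 0, 0]}, {"grip": 255, "xyz": [0, 0, 0], "rotation": [0, 0, 0]}, {"grip": 255, "xyz": [0, 0, 0], "rotation": [0, 0, 0]}, {"grip": 255, "xyz": [0, 0, 0], "rotation": [0, 0, 0]}])

```text
time: 24.58
ee_pos: [0.4577, -0.3964, 0.0299]
eef_rot: [0.761, -0.649, -0.001, -0.0]
ft_force: [1.1, 0.1, 0.4]
width: 0.0146
```

```bash
python3 - <<'E'
from wr import *
goto(457.7,-396.5,300,98.9)
E
```

```text
t24.57 pos [ 457.7 -396.4   29.9] F [1.1 0.1 0.4] w0.0146 q7 -0.38
MOVE xyz [-2.000e-01  2.000e-01 -2.701e+02] rot [0.  0.1 0.2]
```

Let the fingers finish, then lift.

Emit:
apply_moves(increments=[{"grip": 255, "xyz": [0, 0, 0], "rotation": [0, 0, 0]}, {"grip": 255, "xyz": [0, 0, 0], "rotation": [0, 0, 0]}, {"grip": 255, "xyz": [0, 0, 0], "rotation": [0, 0, 0]}], squeeze=20)

```text
time: 24.95
ee_pos: [0.4577, -0.3964, 0.0299]
eef_rot: [0.761, -0.649, -0.001, -0.0]
ft_force: [-0.4, 0.3, 0.2]
width: 0.0138
```

Emit:
apply_moves(increments=[{"grip": 255, "xyz": [0, 0, -10], "rotation": [0, 0, 0]}, {"grip": 255, "xyz": [0, 0, -50], "rotation": [0, 0, 0]}, {"grip": 255, "xyz": [0, 0, -100], "rotation": [0, 0, 0]}, {"grip": 255, "xyz": [0, 0, -160], "rotation": [0, 0, 0]}, {"grip": 255, "xyz": [0, 0, -220], "rotation": [0, 0, 0]}])

```text
time: 25.58
ee_pos: [0.4574, -0.3966, 0.2524]
eef_rot: [0.761, -0.649, -0.001, -0.0]
ft_force: [1.8, 0.1, -1.0]
width: 0.0138
```

```bash
python3 - <<'E'
from wr import *
c=cam("wrist"); cv2.imwrite("pics/w13.png",c["img"])
goto(566.8,-12,280,102.5)
E
```

```text
t25.62 pos [ 458.9 -399.1  260.4] F [ 0.5 -2.3  6. ] w0.0138 q7 -0.51
MOVE xyz [-365.3 -167.4  -20.5] rot [-0.4 -0.3 -3.5]
```

View pics/w13.png

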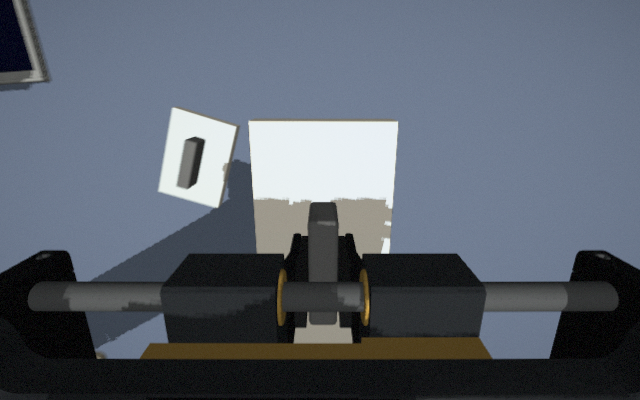

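Emit:
apply_moves(increments=[{"grip": 255, "xyz": [-45, -21, -15], "rotation": [0, 0, -1]}, {"grip": 255, "xyz": [-90, -42, -25], "rotation": [0, 0, -1.5]}, {"grip": 255, "xyz": [-135, -63, -25], "rotation": [0, 0, -2]}, {"grip": 255, "xyz": [-180, -84, -25], "rotation": [0, 0, -2.5]}, {"grip": 255, "xyz": [-225, -104, -25], "rotation": [-0.4, -0.3, -3.5]}])

```text
time: 26.25
ee_pos: [0.5261, -0.159, 0.2853]
eef_rot: [0.78, -0.626, -0.0, -0.0]
ft_force: [-0.2, -0.4, -0.9]
width: 0.0141
```

```bash
python3 - <<'E'
from wr import *
goto(566.7,-11.8,280,102.5)
E
```

```text
t26.25 pos [ 526.1 -159.   285.3] F [-0.2 -0.4 -0.9] w0.0141 q7 -1.00
MOVE xyz [-134.8  -71.6    5.4] rot [-0.  0.  0.]
```

Emit:
apply_moves(increments=[{"grip": 255, "xyz": [-45, -24, 0], "rotation": [0, 0, 0]}, {"grip": 255, "xyz": [-90, -48, 0], "rotation": [0, 0, 0]}, {"grip": 255, "xyz": [-135, -71.5, 0], "rotation": [0, 0, 0]}, {"grip": 255, "xyz": [-135, -71.5, 0], "rotation": [0, 0, 0]}, {"grip": 255, "xyz": [-135, -71.5, 0], "rotation": [0, 0, 0]}])

```text
time: 26.88
ee_pos: [0.5664, -0.0126, 0.2855]
eef_rot: [0.78, -0.626, 0.0, 0.0]
ft_force: [-0.4, -1.0, -0.7]
width: 0.014
```

```bash
python3 - <<'E'
from wr import *
goto(566.7,-11.8,245,102.5)
E
```

```text
t26.88 pos [566.4 -12.6 285.5] F [-0.4 -1.  -0.7] w0.0140 q7 -1.26
MOVE xyz [-0.7 -0.5 40.5] rot [-0. -0. -0.]
```

Emit:
apply_moves(increments=[{"grip": 255, "xyz": [-0.7, -0.5, 15], "rotation": [0, 0, 0]}, {"grip": 255, "xyz": [-0.7, -0.5, 30], "rotation": [0, 0, 0]}, {"grip": 255, "xyz": [-0.7, -0.5, 40], "rotation": [0, 0, 0]}, {"grip": 255, "xyz": [-0.7, -0.5, 40], "rotation": [0, 0, 0]}, {"grip": 255, "xyz": [-0.7, -0.5, 40], "rotation": [0, 0, 0]}])

```text
time: 27.5
ee_pos: [0.5669, -0.0119, 0.2458]
eef_rot: [0.78, -0.626, 0.0, -0.0]
ft_force: [-0.4, 1.1, -0.0]
width: 0.0141
```

```bash
python3 - <<'E'
from wr import *
for n in ["scene","side"]:
    c=cam(n); u,v=proj(c,[[.566,-.011,.16]])[0].astype(int); cv2.imwrite(f"pics/{n}14.png",cv2.resize(c["img"][max(v-70,0):v+70,u-70:u+70],None,fx=4,fy=4,interpolation=cv2.INTER_CUBIC))
    P=cloud(c); im=c["img"]; d=np.hypot(P[...,0]-.566,P[...,1]+.012)<.1
    m=d&(P[...,2]>.20)&(P[...,2]<.25)&(im.min(2)>100); print(n,m.sum(),rect(P[m])); print(navy(c,.566,-.012,.19,.212),navy(c,.566,-.012,.02,.212))
goto(566.7,-11.8,222,102.5)
E
```

```text
scene 1042 [567.9 -12.1 138.6  78.1  12.6]
(np.int64(184), array([574.1, -38.2, 120.7,   6.8,  13.8])) (np.int64(2057), array([567.1, -12. , 124.1,  61.8,  13.8]))
side 585 [561.3 -14.6 132.   78.7  12.2]
(np.int64(76), array([552.3, -38.7, 123.3,  50.7, -14.9])) (np.int64(1165), array([563.8, -13.2, 125.8,  61.9,  12.8]))
t27.60 pos [567.  -11.9 246. ] F [0.3 0.5 0.3] w0.0137 q7 -1.25
MOVE xyz [-0.2  0.3 24. ] rot [-0. -0. -0.]
```

View pics/scene14.png

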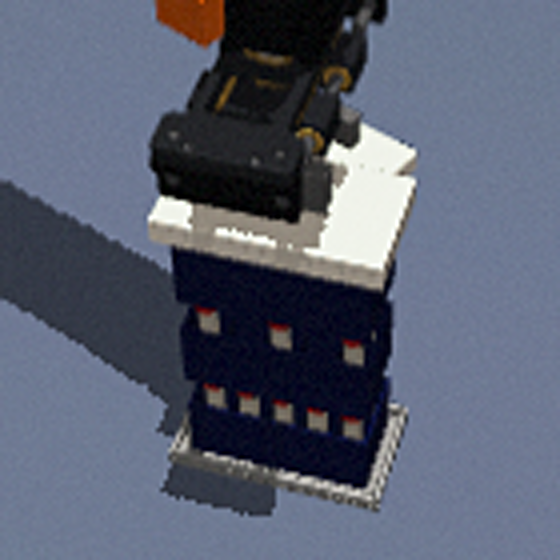

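View pics/side14.png

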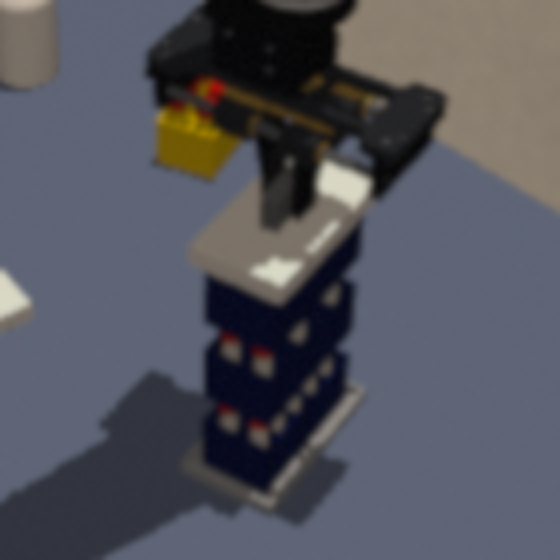

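Emit:
apply_moves(increments=[{"grip": 255, "xyz": [0, 0.3, 6], "rotation": [0, 0, 0]}, {"grip": 255, "xyz": [0, 0.3, 10], "rotation": [0, 0, 0]}, {"grip": 255, "xyz": [0, 0.3, 13], "rotation": [0, 0, 0]}, {"grip": 255, "xyz": [0, 0.3, 16], "rotation": [0, 0, 0]}, {"grip": 255, "xyz": [0, 0.3, 16], "rotation": [0, 0, 0]}])

```text
time: 28.22
ee_pos: [0.5666, -0.012, 0.2298]
eef_rot: [0.78, -0.626, 0.0, -0.0]
ft_force: [0.0, -0.1, -0.7]
width: 0.0139
```

```bash
python3 - <<'E'
from wr import *
goto(566.7,-11.8,222,102.5)
E
```

```text
t28.23 pos [566.6 -12.  229.8] F [ 0.  -0.1 -0.7] w0.0139 q7 -1.24
MOVE xyz [-0.1 -0.1  7.8] rot [-0. -0. -0.]
```

No resistance with the skirt ~6 mm past the rim. Seat it.

Emit:
apply_moves(increments=[{"grip": 255, "xyz": [0, 0, 3], "rotation": [0, 0, 0]}, {"grip": 255, "xyz": [0, 0, 5.5], "rotation": [0, 0, 0]}, {"grip": 255, "xyz": [0, 0, 7.5], "rotation": [0, 0, 0]}, {"grip": 255, "xyz": [0, 0, 8.5], "rotation": [0, 0, 0]}, {"grip": 255, "xyz": [0, 0, 8.5], "rotation": [0, 0, 0]}])

```text
time: 28.85
ee_pos: [0.5668, -0.012, 0.2218]
eef_rot: [0.78, -0.626, 0.0, -0.0]
ft_force: [-1.4, -0.8, 5.1]
width: 0.0139
```

```bash
python3 - <<'E'
from wr import *
goto(566.7,-11.8,221.5,102.5)
E
```

```text
t28.85 pos [566.8 -12.  221.8] F [-1.4 -0.8  5.1] w0.0139 q7 -1.24
MOVE xyz [-0.2  0.   0.3] rot [-0.1 -0.  -0. ]
```

Seated at 221.8 (expected 221.9) with 5 N contact. Release and retreat upward.

Emit:
apply_moves(increments=[{"grip": 220, "xyz": [0, 0, 0], "rotation": [0, 0, 0]}, {"grip": 130, "xyz": [0, 0, 0], "rotation": [0, 0, 0]}, {"grip": 130, "xyz": [0, 0, 0], "rotation": [0, 0, 0]}, {"grip": 130, "xyz": [0, 0, 0], "rotation": [0, 0, 0]}, {"grip": 130, "xyz": [0, 0, 0], "rotation": [0, 0, 0]}])

```text
time: 29.48
ee_pos: [0.5668, -0.012, 0.2218]
eef_rot: [0.78, -0.626, 0.0, -0.0]
ft_force: [-0.9, 0.7, -0.3]
width: 0.0405
```

Emit:
apply_moves(increments=[{"grip": 130, "xyz": [0, 0, -5], "rotation": [0, 0, 0]}, {"grip": 130, "xyz": [0, 0, -30], "rotation": [0, 0, 0]}, {"grip": 130, "xyz": [0, 0, -70], "rotation": [0, 0, 0]}, {"grip": 130, "xyz": [0, 0, -110], "rotation": [0, 0, 0]}, {"grip": 130, "xyz": [0, 0, -110], "rotation": [0, 0, 0]}])

```text
time: 30.1
ee_pos: [0.5679, -0.0124, 0.3349]
eef_rot: [0.78, -0.626, 0.002, -0.002]
ft_force: [0.7, -1.0, -0.3]
width: 0.0428
```

Emit:
apply_moves(increments=[{"grip": 130, "xyz": [40, 0, 0], "rotation": [0, 0, 0]}, {"grip": 130, "xyz": [80, 0, 0], "rotation": [0, 0, 0]}, {"grip": 130, "xyz": [120, 0, 0], "rotation": [0, 0, 0]}, {"grip": 130, "xyz": [120, 0, 0], "rotation": [0, 0, 0]}, {"grip": 130, "xyz": [120, 0, 0], "rotation": [0, 0, 0]}])

```text
time: 30.72
ee_pos: [0.5937, -0.129, 0.3343]
eef_rot: [0.78, -0.626, 0.002, -0.002]
ft_force: [0.3, 0.4, -0.3]
width: 0.0428
```

```bash
python3 - <<'E'
from wr import *
for n in ["scene","side"]:
    c=cam(n); cv2.imwrite(f"pics/{n}15.png",c["img"])
    P=cloud(c); im=c["img"]; d=np.hypot(P[...,0]-.566,P[...,1]+.012)<.1
    m=d&(P[...,2]>.195)&(P[...,2]<.225)&(im.min(2)>90); print(n,m.sum(),rect(P[m]),np.percentile(P[m][:,2],[50,90])); 
    for z in [(.01,.06),(.085,.132),(.16,.19)]: print(navy(c,.566,-.012,*z))
    m=(np.hypot(P[...,0]-.753,P[...,1]-.126)<.06)&(P[...,2]>.01); print("roll",rect(P[m]))
goto(566.7,-11.8,221.5,102.5)
E
```

```text
scene 927 [580.8  -8.2 111.5  79.1  12.3] [0.20922267 0.21085279]
(np.int64(614), array([566.6, -11.9, 123.4,  59.6,  13.1]))
(np.int64(798), array([567.2, -11.7, 122.9,  59.7,  12.1]))
(np.int64(249), array([573.3, -35.5, 121.7,  11.8,  13.2]))
roll [753.6 127.3  76.8  71.5 -64. ]
side 808 [566.4 -13.8 143.   75.7  11.8] [0.2083386  0.21074832]
(np.int64(362), array([564.7, -13.9, 126.9,  59.4,  11.3]))
(np.int64(457), array([567. , -15.3, 130.2,  58.5,   9.9]))
(np.int64(109), array([553.1, -38.2, 124.3,  53.4, -16.7]))
roll [0. 0. 0. 0. 0.]
t30.82 pos [ 593.9 -128.2  334.6] F [0.2 1.  0.5] w0.0427 q7 -1.00
MOVE xyz [-119.5    1.8  113.2] rot [-0.3  0.   0.1]
```

View pics/scene15.png

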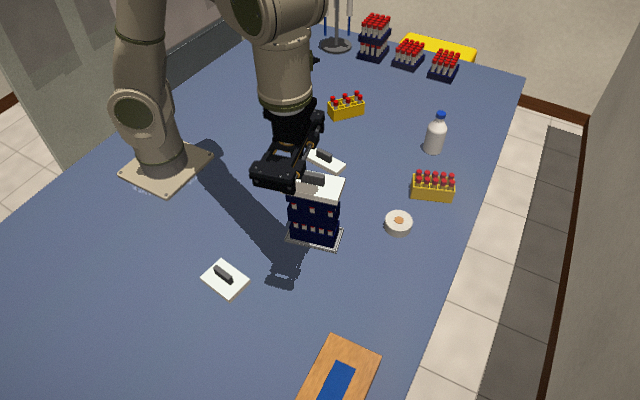

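View pics/side15.png

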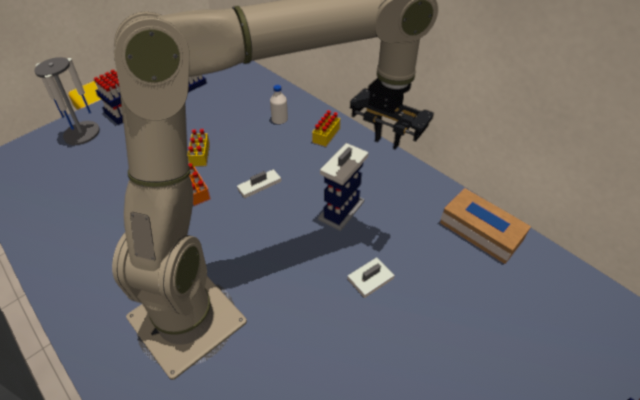

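The stack at scene (317,215) stands square with the cover on. The plate top reads 0.210 m as expected, the label roll at (398,222) has not moved, and the arm is clear. Handing in.

```bash
python3 - <<'E'
from h import *
print(r.close_job())
E
```

```text
the job is handed in; nothing more can be done
None
```

I stacked the full rack flat in the tray, then the part-filled rack, then the empty rack. I put cover_a, the only cover big enough for a rack (measured 139 x 75 mm), fully down over the empty rack, then moved the arm clear and handed the job in at about 31 s.

**Stack:**
- The three racks came out within about 1–2 mm and 1° of each other in the scene camera and in the wrist pictures taken as each was placed.
- The cover plate top read 0.209–0.211 m in the scene and side cameras, against 0.210 m expected. The tool height at contact also matched the fully-down position to 0.1 mm.

**Bystanders:** the label roll stayed within 0.2 mm of its first scene reading, and I never touched the orange or yellow look-alikes. The forces reported at the end of each move stayed under about 6 N.

**Checks that disagreed or failed:**
- The side camera put the middle rack about 4 mm and 2–3° off the scene reading, because few pixels were visible. That is within its noise, and the wrist view had shown that rack square.
- The last cover outline from the scene camera was cut off by the gripper, and the side camera gave 143 x 76 mm.
- The side camera could not read the label roll at the end, so only the scene camera confirms that.

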